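# Put the piping nozzle away in the latched nozzle case

## Robot

A 7-joint arm with a two-finger parallel gripper is mounted at the origin on the work surface. World frame = base frame: x ahead of the robot, y to its left, z up, the work surface at z = 0. Lengths are in m, angles in rad, forces in N, time in s.
With the tool pointing down it reaches from about 0.4 to 0.875 m from the base axis. Payload 6.5 kg.
Tool frame: the origin (TCP) lies at the very end of the fingers, on their centre line; the grasp point (between the pads) lies 19 mm behind it; z points along the fingers, y is the direction in which the jaws open and shut (so a half turn about z gives the same grasp; the last joint's range is limited). The gripper opens to 85 mm and grips with 20 to 120 N. Pads are 22 mm wide; open, the fingers measure 114 mm over their backs; the gripper's body (76 mm by 85 mm) begins 54 mm behind the grasp point. The pads swing forward as they close: fully open they stand 13 mm farther back than shut.
Start: joints at [-1.345, 0.536, -0.004, 1.538, 0.003, 1.067, -0.071], TCP at [0.187, 0.623, 0.199] pointing down, gripper open.
Joint ranges: [-2.7, 2.7], [-0.37, 2.16], [-1.27, 1.26], [0.24, 2.4], [-1.31, 4.45], [0.19, 1.91], [-2.76, 2.76]. Speed limits (rad/s): [2.39, 2.39, 3.14, 3.14, 3.14, 3.14, 3.14].

## Interface

Orientations are given as [roll, pitch, yaw] about the fixed x, y, z axes, in that order (R = Rz(yaw) Ry(pitch) Rx(roll)).
In Python, from station import status, snapshot, camera_model, bot gives the robot as it stands.
- The arm moves only by the tool apply_moves, never from a script. Its arguments are lists of equal length, an entry for each row: "xyz": the shift along the tool's x, y, z in units of 40 mm (1.0 is 40 mm), a list of three; "rotation": the turn, a rotation vector about the tool's x, y, z in units of 8 degrees (1.0 is 8 degrees), a list of three; "hand": the opening, from -1 (shut) to 1 (fully open). In form: {"xyz": [[dx, dy, dz], ...], "rotation": [[rx, ry, rz], ...], "hand": [hand, ...]}. A call has 1 to 10 rows; each row is the pose to reach, as a shift and turn from the pose commanded when the call began, along the tool's axes at that moment; what a row does not reach only later rows make up. A row lasts 1/8 s, in which the tool goes at most 62.5 mm and 10.7 degrees, less where a joint would pass 70% of its speed; a pose out of reach is approached as far as the arm can. A call with a gripper value outside its range is refused whole. The fingers move at their own pace and stop on an object; "force" is the grip in N (left out, the last holds). Time passes only in rows, so rows that repeat a pose let the fingers close. It gives the time, the measured TCP pose, the force and the opening at its end, in the units of the state.
- status.get_state(): the state, without advancing time (a new reading comes with each control period).
- snapshot(name): name is "scene" or "top" or "wrist"; returns the picture (400x640x3 uint8, red, green, blue); there is no depth.
- camera_model(name): a dict with "vfov" (degrees; the focal length in pixels is half the picture's height over the tangent of half this angle, whatever the lens; pixels are square), "cx", "cy" (the principal point, pixels), "position" and "orientation" of the camera in the world. Camera axes: x right, y down, z forward; pixel columns grow to the right and rows downward; lengths in m; the calibration is good to about 2 mm. A picture is of the moment at which its call begins: read the wrist's pose just before it. camera_model takes no time and is no camera call; for the wrist camera it gives the pose at the moment of the call.
- bot.finish_job(): hands the job in, once; it reports no verdict.
The state is a dict: "t": time; "q": joint angles; "qvel": joint speeds; "tau": joint torques, N m; "tcp_pos": TCP position; "tcp_rot": TCP orientation; "force": force on the tool from outside, world axes, zero at the start; "wrist_torque": the same for the moment, N m; "gripper_width": finger opening in m.
Only numpy, scipy, OpenCV 4.12 (cv2) and the standard library are available. Lean on these libraries where they do the work, as an engineer would, in place of code of your own. Each camera call takes 0.05 s, during which the arm holds its last target.

## Task

Press the thumb button on the front of the nozzle case so that its lid springs open, stand the loose piping nozzle from the bench upright on the case's floor with the others, and push the lid down until it snaps shut. Do not knock over the nozzles already in the case, and leave everything else on the bench where it is.

Things in the scene. Friction and masses are not known exactly. Their poses are not given: they have to be found in the camera images.
- case: Steel nozzle case, fixed to the bench, side-on: its front faces roughly the robot's left. Origin: centre of its underside; x points from the front (latch) to the back (hinge), y to its left, z up. Outside 150 mm (x) by 190 mm (y) by 80 mm high without the lid; walls 4 mm, inner floor at z = 26 mm. Three nozzles stand in the back half, the front half is clear but for the latch housing. A grey wedge under the thumb button stands out in front to x = -101 mm.
- lid (a joint): White sprung lid on the case: 0 shut, grows as it opens; once unlatched its damped spring swings it to 1.05 rad (60 deg) in about half a second and holds it there. Shutting it takes 1 to 2 N at the front edge and about 6 N over the last 5 mm, where the latch snaps; it can go 2 mm past shut. It stays shut only if latched.
- lid_hinge (a point): Point on the lid's hinge axis (along the case's y), in the middle of its length: x = 79 mm, y = 0, z = 81 mm in the case's frame.
- lid_edge (a point): Middle of the lid's front edge, on its underside, 174 mm from the hinge axis. The lid is 194 mm wide, its upper face 5 mm above this point. Shut: x = -95 mm, z = 82 mm in the case's frame, overhanging the case's front by 20 mm; fully open: about x = -7 mm, z = 232 mm.
- case_spot (a point): Point on the case's inner floor (z = 26 mm), middle of the clear front half, at x = -18 mm, y = 0 in the case's frame. The floor is free from about 35 mm in front of it to 25 mm behind it and 85 mm to either side, except under the latch housing.
- latch_housing (a point): Middle of the latch housing's top: a grey box on the inside of the front wall, x from -71 to -49 mm, y from -15 to 15 mm, z from 40 to 76 mm in the case's frame.
- lid_front (a point): Point on the lid's upper (outer) face on its centre line, 140 mm from the hinge axis and 34 mm from the front edge, where it can be pushed. It moves with the lid; its z axis points out of the upper face.
- latch (a joint): Grey thumb button on the case's front: 0 at rest, grows as it is pressed to 8 mm. It slides inward and down, 40 deg from vertical (in the case's frame along +0.643 x, -0.766 z). The lid is let go after 3 to 5 mm. The spring pushes back with 2 N at rest and 5 N fully down. It springs back by itself.
- button_face (a point): Centre of the thumb button's face (16 mm up the slope by 36 mm along y), at x = -88 mm, y = 0, z = 44 mm in the case's frame at rest. The face looks up and forward, 40 deg from vertical. The lid's front edge hides it from straight above and leaves 18 mm beside the line square to its middle: come in from the front, tilted 30 to 45 deg.
- nozzle_mid (a point): The loose piping nozzle: a steel cone standing on its wide end on the bench to the robot's left or right of the case, 50 mm high, 32 mm across at the foot (the lowest 4 mm), 14 mm across at the tip, about 23 mm at 28 mm height; 20 to 45 g. The point lies on its axis, 25 mm above its foot; z points to the tip.
- stored0_mid (a point): First of three like nozzles that stand in the back half of the case; point at half height (25 mm above the foot).
- stored1_mid (a point): Second nozzle standing in the case; point at half height.
- stored2_mid (a point): Third nozzle standing in the case; point at half height.
- cutter: Bystander: round steel pastry cutter, a ring 69 mm across and 45 mm high, standing on the other side of the case from the nozzle. Origin at the centre of its underside.
- jug: Bystander: clear plastic measuring jug with a handle, 90 mm across, 100 mm high. Origin at the centre of its underside.
- bowl: Bystander: white mixing bowl, 220 mm across, 100 mm high. Origin at the centre of its underside.
- spatula: Bystander: white spatula, 290 mm long, lying along its x axis.
- palette_knife: Bystander: palette knife with a black handle, 305 mm long, lying along its x axis.
- thermometer: Bystander: black pistol thermometer lying on its side, 150 mm long, 42 mm high.
- tubs: Bystander: stack of white plastic tubs, 118 mm across, 132 mm high. Origin at the centre of its underside.
There are look-alikes about, which are no part of the job. What is shaped like the part that bears nozzle_mid but orange is not meant.

How it is judged:
On the way, in this order (a step that is already met when the one before it is completed fails the run):
1. the lid has sprung open (value of joint lid above 0.95 rad), for 0.2 s.
2. the nozzle stands on the floor of the open case (x of nozzle_mid in the frame of case between -0.06 and 0.075 m and y of nozzle_mid in the frame of case between -0.085 and 0.085 m and z of nozzle_mid in the frame of case between 0.042 and 0.06 m and angle between nozzle_mid's own z axis and vertical below 0.25 rad and value of joint lid above 0.6 rad), for 0.2 s.
At the end, for the whole second after the job is handed in: the lid is latched shut (lid below 0.03 rad, button back within 2 mm) and the nozzle stands inside the case on its floor, upright within 0.25 rad (value of joint lid below 0.03 rad and value of joint latch below 0.002 m and x of nozzle_mid in the frame of case between -0.06 and 0.075 m and y of nozzle_mid in the frame of case between -0.085 and 0.085 m and z of nozzle_mid in the frame of case between 0.042 and 0.06 m and angle between nozzle_mid's own z axis and vertical below 0.25 rad); the robot touches nothing.
It fails at once if a nozzle already in the case is knocked over (tilted more than 0.6 rad) (angle between any of stored0_mid, stored1_mid, stored2_mid's own z axis and vertical above 0.6 rad).
It fails at once if something else on the bench is moved more than 40 mm (distance of any of cutter, jug, bowl, spatula, palette_knife, thermometer, tubs from where it was at the start of the episode above 0.04 m).
It also fails if it takes over 72 s, if anything falls off the work surface, if the arm or the gripper's body presses on something with over 40 N, if the wrist force passes 120 N, or if a joint passes its speed limit or range.

## Working session

There is one attempt and no reset: what is moved stays moved. The work goes in short steps, Python scripts to look and compute and a tool call to move; the robot and the scene stay as the last step left them, time stands still between calls to the robot, and variables do not carry over. Pictures are saved under pics/ and viewed, and the job is handed in when it is done.

Besides the shell and the picture viewer there is one more tool, called as name(argument=value, ...) on one line, values as JSON. apply_moves: Moves the arm, as the interface text tells. Its arguments: {"type":"object","properties":{"xyz":{"type":"array"},"rotation":{"type":"array"},"hand":{"type":"array"},"force":{"type":"number"}},"required":["xyz","rotation","hand"]}

```bash
mkdir -p pics; ls
python3 - <<'E'
from station import status, snapshot, camera_model, bot
import cv2
s=status.get_state(); print(s)
for n in ("scene","top","wrist"):
    print(n,camera_model(n))
    cv2.imwrite(f"pics/{n}0.png",snapshot(n)[:,:,::-1])
E
```

```text
pics
{'t': 0.0, 'q': array([-1.34518125,  0.53711942, -0.00444239,  1.53889371,  0.00261364,
        1.0672722 , -0.07125338]), 'qvel': array([ 0.00181738, -0.00110063, -0.00076527,  0.00090547, -0.0004603 ,
       -0.00179806, -0.00082832]), 'tau': array([ 5.63980448e-04, -5.83397841e+01,  1.04892477e+00, -2.59106058e+01,
        1.24281080e-02,  9.45726555e-03,  2.20204305e-05]), 'tcp_pos': array([0.18682561, 0.62185778, 0.19803536]), 'tcp_rot': array([-3.13991104e+00,  1.34183961e-04,  2.84980613e+00]), 'force': array([-0.83596576,  0.25032651,  0.55024153]), 'wrist_torque': array([-0.01409194,  0.00428546, -0.02318682]), 'gripper_width': 0.08553964501014326}
scene {'vfov': 48.15755018365586, 'cx': 316.0745763418836, 'cy': 201.14670859107946, 'position': array([ 1.57533804, -0.52144946,  0.78951142]), 'orientation': array([-2.11811545,  0.01500239,  1.08725797])}
top {'vfov': 52.93017215212237, 'cx': 305.53044532333917, 'cy': 199.64140480007515, 'position': array([ 0.28772748, -0.00603245,  1.34146392]), 'orientation': array([-2.90933798,  0.00567605, -1.51984578])}
wrist {'vfov': 59.57406400285083, 'cx': 323.01440132653084, 'cy': 196.05397826634243, 'position': array([0.10844236, 0.64483831, 0.37348807]), 'orientation': array([2.81806693e+00, 1.17639508e-04, 1.27872246e+00])}
```

View pics/scene0.png

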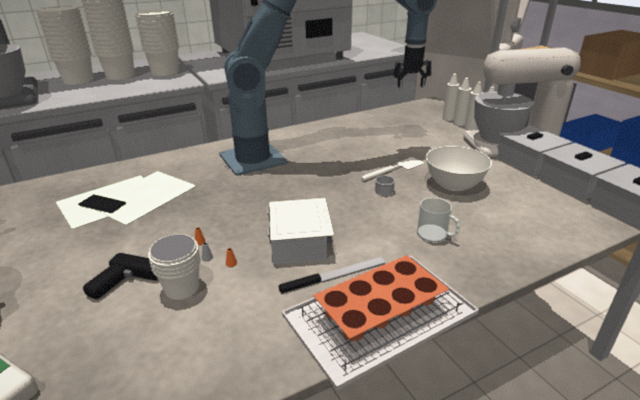

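View pics/top0.png

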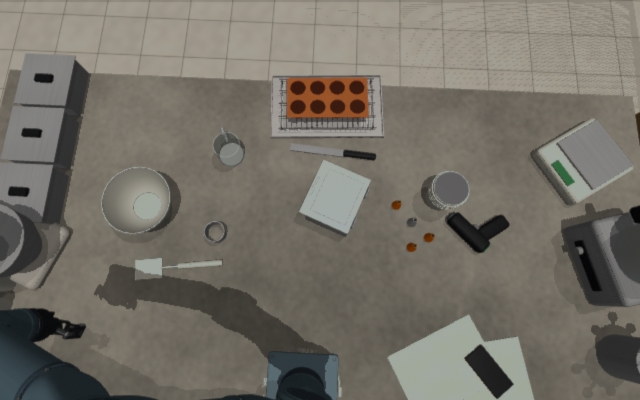

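View pics/wrist0.png

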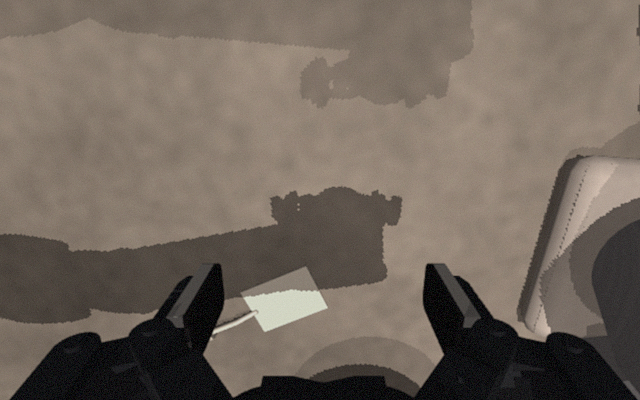

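The top view shows the case lid at about (335,198) with its front edge toward the left of the picture. Four things could be taken for the nozzle: a grey cone at top (411,221), and orange cones at (397,204), (429,237) and (411,247). The description calls for steel, so I choose the grey one and will check it in a crop.

```bash
cat > h.py <<'E'
import numpy as np, cv2
from scipy.spatial.transform import Rotation as R
from station import status, snapshot, camera_model, bot
def cam(n):
    c=camera_model(n); c['f']=200/np.tan(np.radians(c['vfov']/2)); c['R']=R.from_euler('xyz',c['orientation']).as_matrix(); return c
def ray(c,u,v):
    d=c['R']@np.array([(u-c['cx'])/c['f'],(v-c['cy'])/c['f'],1]); return c['position'],d
def onz(c,u,v,z):
    p,d=ray(c,u,v); return p+d*(z-p[2])/d[2]
def proj(c,P):
    q=c['R'].T@(np.asarray(P)-c['position']); return np.array([c['cx']+c['f']*q[0]/q[2],c['cy']+c['f']*q[1]/q[2]])
def tri(c1,u1,c2,u2):
    p,d=ray(c1,*u1);q,e=ray(c2,*u2);A=np.stack([d,-e],1);t=np.linalg.lstsq(A,q-p,rcond=None)[0]
    a=p+d*t[0];b=q+e*t[1];return (a+b)/2,np.linalg.norm(a-b)
def save(n,img,crop=None,k=1):
    if crop: x0,y0,x1,y1=crop; img=img[y0:y1,x0:x1]
    cv2.imwrite(f'pics/{n}.png',cv2.resize(img[:,:,::-1],None,fx=k,fy=k,interpolation=cv2.INTER_CUBIC))
E
python3 - <<'E'
from h import *
t=cv2.imread('pics/top0.png')[:,:,::-1]; s=cv2.imread('pics/scene0.png')[:,:,::-1]
save('tc',t,(280,140,460,270),4); save('sc',s,(180,180,360,310),4)
c=cam('top')
g=t.astype(int)
m=((g.min(2)>170)).astype(np.uint8); m[:,:290]=0;m[:,385:]=0;m[:150]=0;m[245:]=0
n,l,st,ce=cv2.connectedComponentsWithStats(m); i=1+np.argmax(st[1:,4]); print(st[i])
co=max(cv2.findContours((l==i).astype(np.uint8),0,1)[0],key=cv2.contourArea)
r=cv2.minAreaRect(co); print(r)
for p in cv2.boxPoints(r): print(p,onz(c,*p,0.087))
E
```

```text
Traceback (most recent call last):
ValueError: attempt to get argmax of an empty sequence
```

View pics/tc.png

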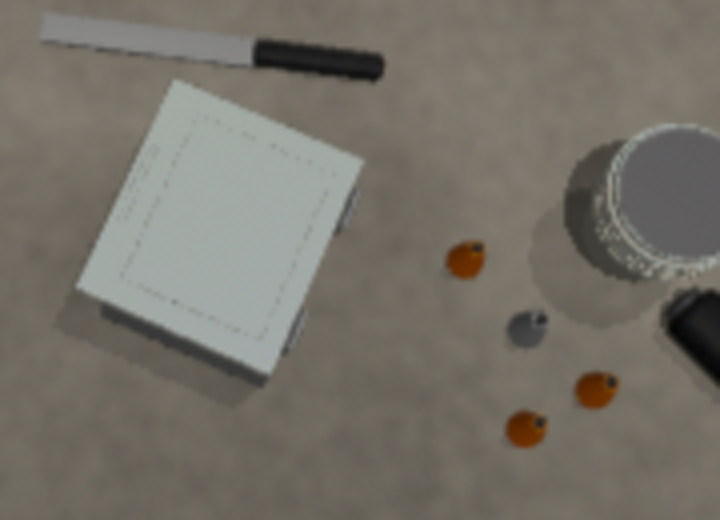

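View pics/sc.png

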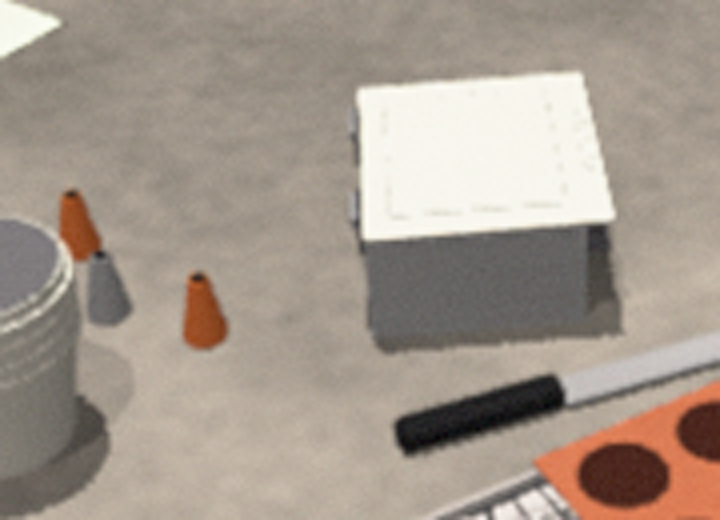

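The crops confirm one grey steel cone at top (411,222) among three orange ones. The case's hinges are on its right side in the top view, so the front faces picture-left (+y).

Run:
```python
from h import *
t=cv2.imread('pics/top0.png')[:,:,::-1]; s=cv2.imread('pics/scene0.png')[:,:,::-1]
c=cam('top'); cs=cam('scene')
hs=cv2.cvtColor(t[:,:,::-1].copy(),cv2.COLOR_BGR2HSV)
m=((t.min(2)>140)).astype(np.uint8); m[:,:290]=0;m[:,385:]=0;m[:158]=0;m[245:]=0
n,l,st,ce=cv2.connectedComponentsWithStats(m); i=1+np.argmax(st[1:,4]); print(st[i])
co=max(cv2.findContours((l==i).astype(np.uint8),0,1)[0],key=cv2.contourArea)
ws=np.array([onz(c,*p[0],0.087)[:2] for p in co],np.float32)
r=cv2.minAreaRect(ws); print(r); print(cv2.boxPoints(r))
# tip
print('tip top',onz(c,415.2,219.3,0.05), 'scene tip',onz(cs,180+100/4-.5,180+254/4,0.05))
print('tri',tri(c,(415.0,219.2),cs,(204.8,243.5)))
P=onz(c,415.2,219.3,0.05);P[2]=0;print('foot proj',proj(c,P),proj(cs,P))
for n,u in (('o1',(397,204)),('o2',(429,237)),('o3',(411,247)),('tubs',(448,190)),('therm',(470,232)),('cutter',(215,232))): print(n,onz(c,*u,0.03))
P=[(c['position'])]
```

```text
[ 299  160   72   73 3011]
((0.6026557087898254, -0.0770936906337738), (0.16734196245670319, 0.19157105684280396), 68.33656311035156)
[[ 0.48274824 -0.11949526]
 [ 0.66078824 -0.19021444]
 [ 0.72256315 -0.03469212]
 [ 0.5445232   0.03602706]]
tip top [ 0.54437667 -0.34364279  0.05      ] scene tip [ 0.54479452 -0.34143036  0.05      ]
tri (array([ 0.54492405, -0.34179145,  0.0502635 ]), np.float64(0.0023070246209115344))
foot proj [411.35603189 221.99924096] [206.25262529 257.90096532]
o1 [ 0.59735193 -0.28883539  0.03      ]
o2 [ 0.4915818  -0.39327014  0.03      ]
o3 [ 0.45580795 -0.33414772  0.03      ]
tubs [ 0.65423832 -0.46016313  0.03      ]
therm [ 0.51486767 -0.52783873  0.03      ]
cutter [0.47288979 0.30964744 0.03      ]
```

```bash
cat >> h.py <<'E'
YAW=np.radians(-111.66); ORG=np.array([0.599,-0.0866,0.])
CR=R.from_euler('z',YAW).as_matrix()
def cw(p): return ORG+CR@np.asarray(p)
def rel(P,Rt,base=None):
    """shift/turn in move units from the commanded(≈measured) pose"""
    s=status.get_state(); p0,r0=(s['tcp_pos'],s['tcp_rot']) if base is None else base
    R0=R.from_euler('xyz',r0).as_matrix()
    d=R0.T@(np.asarray(P)-p0)/0.04; w=np.degrees(R.from_matrix(R0.T@Rt).as_rotvec())/8
    return d.round(3),w.round(3)
def tilt(a):  # tool tilted a deg, pointing to case +x and down, tool y = case y
    a=np.radians(a); z=np.array([np.sin(a),0,-np.cos(a)]); y=np.array([0,1.,0]); x=np.cross(y,z)
    return CR@np.stack([x,y,z],1)
def down(h): # x axis heading deg
    h=np.radians(h); x=np.array([np.cos(h),np.sin(h),0]); z=np.array([0,0,-1.]); return np.stack([x,np.cross(z,x),z],1)
E
python3 - <<'E'
from h import *
c=cam('top'); cs=cam('scene')
print('jug',onz(c,231,155,0.0),'bowl',onz(c,137,201,.05))
for y in (.097,-.097):
  for x in (-.095,.079): print(x,y,proj(c,cw([x,y,.087])),proj(cs,cw([x,y,.087])))
T=tilt(40); b=cw([-.088,0,.044]); print(b,T)
print(rel(b-T[:,2]*.14,T))
E
```

```text
jug [0.7528012  0.28857943 0.        ] bowl [0.56015802 0.5735647  0.05      ]
-0.095 0.097 [322.99119327 158.82633469] [333.31214624 234.3950587 ]
0.079 0.097 [372.01458557 179.93027114] [268.33643646 239.22272992]
-0.095 -0.097 [298.21841146 211.45134039] [324.54586789 197.60367519]
0.079 -0.097 [348.45697491 233.95711109] [267.39764372 201.45410018]
[ 0.63148062 -0.00481364  0.044     ] [[ 0.28274548  0.92939048 -0.23725163]
 [ 0.71195441 -0.36909801 -0.59740068]
 [-0.64278761  0.         -0.76604444]]
(array([-15.347,  -9.568,   1.189]), array([ 4.118, -3.775, 11.336]))
```

apply_moves(xyz=[[-0.7,-0.4,-0.3],[-1.7,-1,-0.6],[-2.7,-1.7,-0.8],[-3.7,-2.3,-0.9],[-4.7,-2.9,-1],[-5.7,-3.5,-1],[-6.7,-4.1,-0.9],[-7.7,-4.8,-0.8],[-8.7,-5.4,-0.7],[-9.7,-6,-0.6]], rotation=[[0.2,-0.2,0.5],[0.4,-0.4,1.2],[0.7,-0.7,2],[1,-0.9,2.7],[1.2,-1.1,3.4],[1.5,-1.4,4.1],[1.8,-1.6,4.9],[2,-1.9,5.6],[2.3,-2.1,6.3],[2.6,-2.4,7.1]], hand=[-1,-1,-1,-1,-1,-1,-1,-1,-1,-1])

```text
t: 1.4
tcp_pos: [0.4903, 0.2799, 0.2228]
tcp_rot: [-2.982, 0.449, 1.872]
force: [-0.5, 0.2, 0.2]
gripper_width: 0.0001
```

Run:
```python
from h import *
T=tilt(40); b=cw([-.088,0,.044]); print(rel(b-T[:,2]*.12,T)); print(status.get_state())
```

```text
(array([-4.773,  3.188,  4.259]), array([ 1.541, -1.376,  4.203]))
{'t': 1.4, 'q': array([-1.06475545,  0.6163202 ,  0.40721864,  1.51177008,  0.1150788 ,
        1.38395162, -0.4632547 ]), 'qvel': array([ 0.33071519,  0.40717833,  0.35387593, -0.30751619,  0.04051585,
        0.22098042, -0.31407285]), 'tau': array([ -1.66911386, -60.54445267,   7.73215592, -22.30767846,
         1.37831245,   1.26844179,   0.49203219]), 'tcp_pos': array([0.49029605, 0.27993825, 0.22277511]), 'tcp_rot': array([-2.98201932,  0.44924272,  1.8719782 ]), 'force': array([-0.47341562,  0.18728099,  0.17030724]), 'wrist_torque': array([ 0.53797952, -0.09368481, -0.00056457]), 'gripper_width': 7.524667636701657e-05}
```

apply_moves(xyz=[[-0.6,0.4,0.4],[-1.2,0.8,0.9],[-1.8,1.2,1.4],[-2.4,1.6,1.9],[-3,2,2.4],[-3.6,2.4,2.9],[-4.2,2.8,3.5],[-4.7,3.2,4.1],[-4.75,3.2,4.2],[-4.75,3.2,4.2]], rotation=[[0.2,-0.2,0.5],[0.4,-0.3,1],[0.6,-0.5,1.6],[0.8,-0.7,2.1],[1,-0.9,2.6],[1.2,-1,3.2],[1.3,-1.2,3.7],[1.5,-1.4,4.2],[1.54,-1.38,4.2],[1.54,-1.38,4.2]], hand=[-1,-1,-1,-1,-1,-1,-1,-1,-1,-1])

```text
t: 2.65
tcp_pos: [0.6598, 0.0709, 0.137]
tcp_rot: [-3.139, 0.697, 1.199]
force: [0.2, 1.4, 0.0]
gripper_width: -0.0002
```

Run:
```python
from h import *
T=tilt(40); b=cw([-.088,0,.044]); print(rel(b-T[:,2]*.12,T)); print(status.get_state()['q'])
c=cam('wrist'); im=snapshot('wrist'); save('w1',im)
print(proj(c,b),[proj(c,cw([-.095,y,.082])) for y in (-.097,.097)], proj(c,cw([-.101,0,.03])), 'tcp',proj(c,status.get_state()['tcp_pos']))
```

```text
(array([-0.052,  0.04 ,  0.079]), array([ 0.007, -0.005,  0.032]))
[-0.71197478  1.02925452  0.58702848  1.15789723  0.04678932  1.49652099
 -0.65095597]
[324.7297745 178.5640879] [array([204.97262649, 211.97484854]), array([444.51033474, 212.79204774])] [324.83589107 156.89425435] tcp [322.54904083 235.14702084]
```

View pics/w1.png

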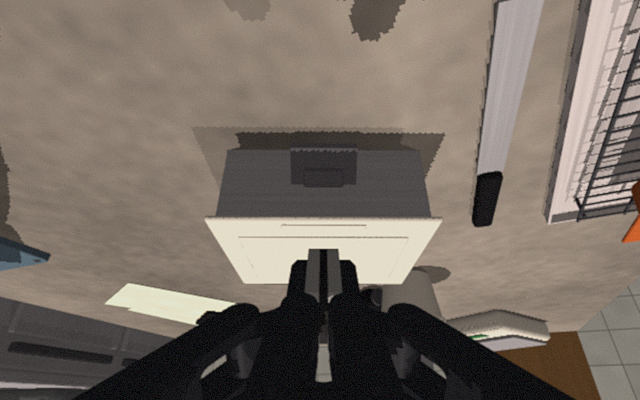

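The wrist view shows the closed case front: button at about (323,177) on a wedge at (323,165), and the lid's front edge at row 217. The prediction for the button was (325,179). I'll zoom in to refine.

Run:
```python
from h import *
im=cv2.imread('pics/w1.png')[:,:,::-1]
save('w1c',cv2.convertScaleAbs(im.copy(),alpha=2),(200,120,450,260),3)
c=cam('wrist')
for n,p in dict(L=[-.095,-.097,.087],Rr=[-.095,.097,.087],bl=[-.094,-.018,.039],br=[-.094,.018,.039],tl=[-.082,-.018,.049],tr=[-.082,.018,.049],wl=[-.075,-.095,.0],wr=[-.075,.095,0]).items(): print(n,(proj(c,cw(p))-[200,120])*3)
```

```text
L [ 13.22722704 292.6493021 ]
Rr [735.7393639  295.16572731]
bl [313.25017441 150.66055171]
br [435.95970376 151.1457889 ]
tl [313.89421105 201.59140553]
tr [434.656951   202.04867171]
wl [84.29302504 87.25338669]
wr [662.95370421  89.66074339]
```

View pics/w1c.png

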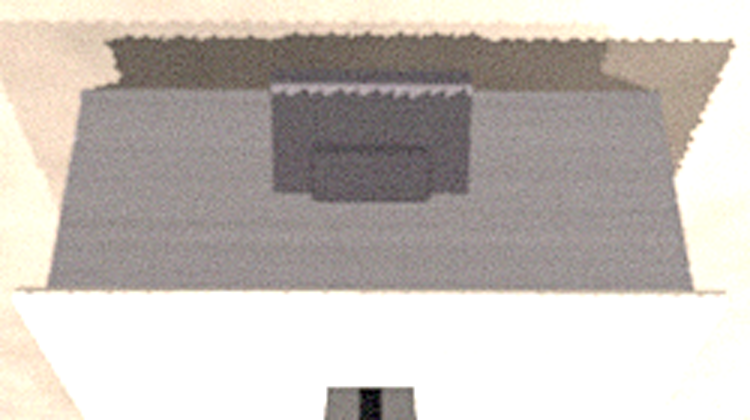

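Run:
```python
from h import *
T=tilt(40); b=cw([-.088,-.001,.044])-T[:,0]*.002
for d in (-.02,0,.003,.006): print(d,rel(b+T[:,2]*d,T))
```

```text
-0.02 (array([-0.118,  0.017,  2.604]), array([ 0.014, -0.013,  0.037]))
0 (array([-0.119,  0.016,  3.104]), array([ 0.014, -0.013,  0.037]))
0.003 (array([-0.119,  0.016,  3.179]), array([ 0.014, -0.013,  0.037]))
0.006 (array([-0.119,  0.016,  3.254]), array([ 0.014, -0.013,  0.037]))
```

apply_moves(xyz=[[-0.1,0.02,0.5],[-0.12,0.02,1.2],[-0.12,0.02,1.9],[-0.12,0.02,2.4],[-0.12,0.02,2.6],[-0.12,0.02,2.75],[-0.12,0.02,2.9],[-0.12,0.02,3.0],[-0.12,0.02,3.0]], rotation=[[0,0,0],[0,0,0],[0,0,0],[0,0,0],[0,0,0],[0,0,0],[0,0,0],[0,0,0],[0,0,0]], hand=[-1,-1,-1,-1,-1,-1,-1,-1,-1])

```text
t: 3.82
tcp_pos: [0.6312, -0.0049, 0.0484]
tcp_rot: [-3.14, 0.698, 1.197]
force: [-0.0, -0.2, 1.6]
gripper_width: 0.0
```

Run:
```python
from h import *
T=tilt(40); b=cw([-.088,-.001,.044])-T[:,0]*.002
print(rel(b,T)); s=status.get_state(); print(T.T@s['force'])
save('w2',snapshot('wrist')); save('s2',snapshot('scene'),(180,120,400,310),3)
```

```text
(array([ 0.024, -0.019,  0.081]), array([ 0.01 , -0.003,  0.025]))
[-1.19669193  0.0589962  -1.05376739]
```

View pics/w2.png

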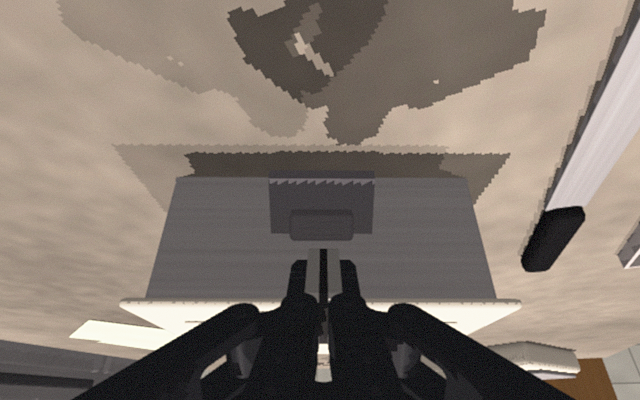

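Run:
```python
from h import *
c=cam('wrist'); s=status.get_state(); p=s['tcp_pos']; T=R.from_euler('xyz',s['tcp_rot']).as_matrix()
print('cam in tool',T.T@(c['position']-p)); print(T.T@c['R'])
for x in (-.011,0,.011):
  for z in (-.02,-.01,0): print(x,z,proj(c,p+T@[x,0,z]))
print('button',proj(c,cw([-.088,0,.044])))
save('w2c',cv2.convertScaleAbs(cv2.imread('pics/w2.png')[:,:,::-1].copy(),alpha=2),(230,160,420,300),4)
```

```text
cam in tool [ 8.06777699e-02  4.94996015e-05 -1.74727269e-01]
[[-5.30478836e-04 -9.48797545e-01 -3.15884373e-01]
 [ 9.99999858e-01 -5.20704320e-04 -1.15345308e-04]
 [-5.50430125e-05 -3.15884389e-01  9.48797686e-01]]
-0.011 -0.02 [322.99574855 271.80854507]
-0.011 -0.01 [322.99566572 261.97079444]
-0.011 0 [322.99559096 253.09165687]
0 -0.02 [322.98353846 252.17061466]
0 -0.01 [322.98409135 243.16982433]
0 0 [322.9845894  235.06202525]
0.011 -0.02 [322.97082572 231.72426712]
0.011 -0.01 [322.97206587 223.6360761 ]
0.011 0 [322.97318071 216.36518291]
button [323.12699484 227.71578133]
```

View pics/w2c.png

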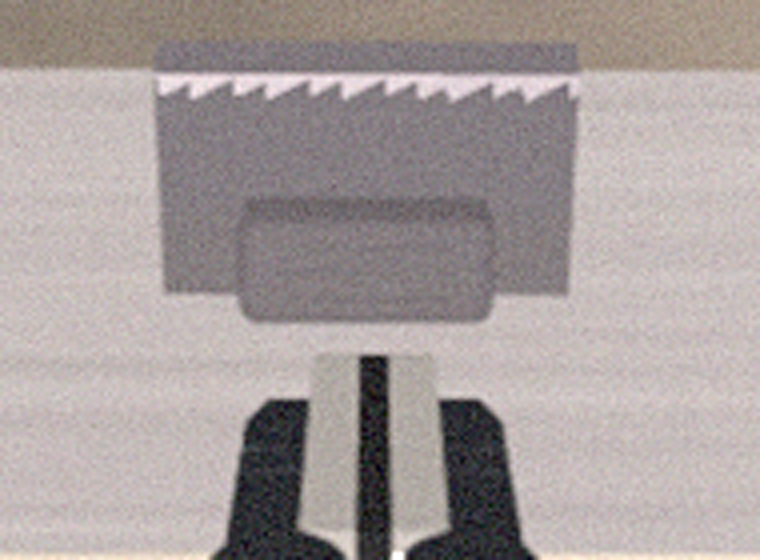

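View pics/s2.png

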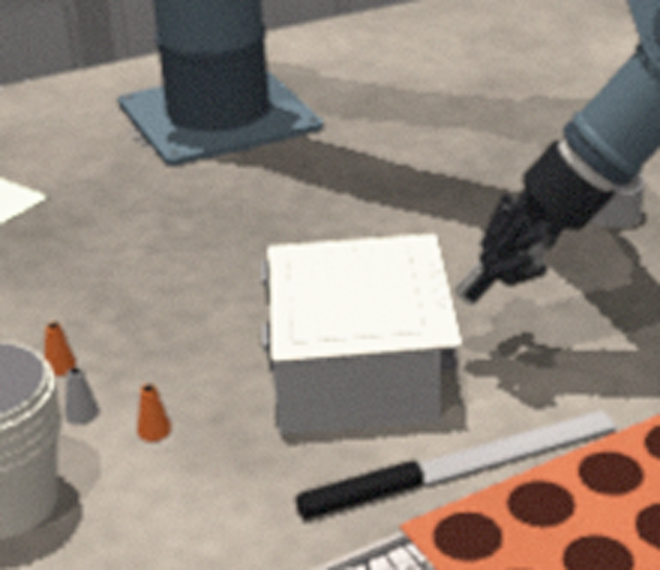

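Run:
```python
from h import *
c=cam('scene'); s=status.get_state(); p=s['tcp_pos']; T=R.from_euler('xyz',s['tcp_rot']).as_matrix()
for z in (-.05,-.04,-.03,-.02,-.01,0):
  for x in (-.011,.011): print(x,z,((proj(c,p+T@[x,0,z])-[180,120])*3).round(0))
print('button',(proj(c,cw([-.088,0,.044]))-[180,120])*3, [(proj(c,cw([-.095,y,.082]))-[180,120])*3 for y in (-.097,.097)])
```

```text
-0.011 -0.05 [463. 277.]
0.011 -0.05 [481. 288.]
-0.011 -0.04 [457. 284.]
0.011 -0.04 [474. 295.]
-0.011 -0.03 [450. 291.]
0.011 -0.03 [467. 302.]
-0.011 -0.02 [443. 299.]
0.011 -0.02 [461. 309.]
-0.011 -0.01 [437. 306.]
0.011 -0.01 [454. 316.]
-0.011 0 [430. 313.]
0.011 0 [448. 323.]
button [438.82354646 321.98925506] [array([433.66285834, 237.01600384]), array([459.90835947, 347.72733326])]
```

Run:
```python
from h import *
im=snapshot('scene'); save('s3',im,(310,170,410,250),8)
```

```text
(no output)
```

View pics/s3.png

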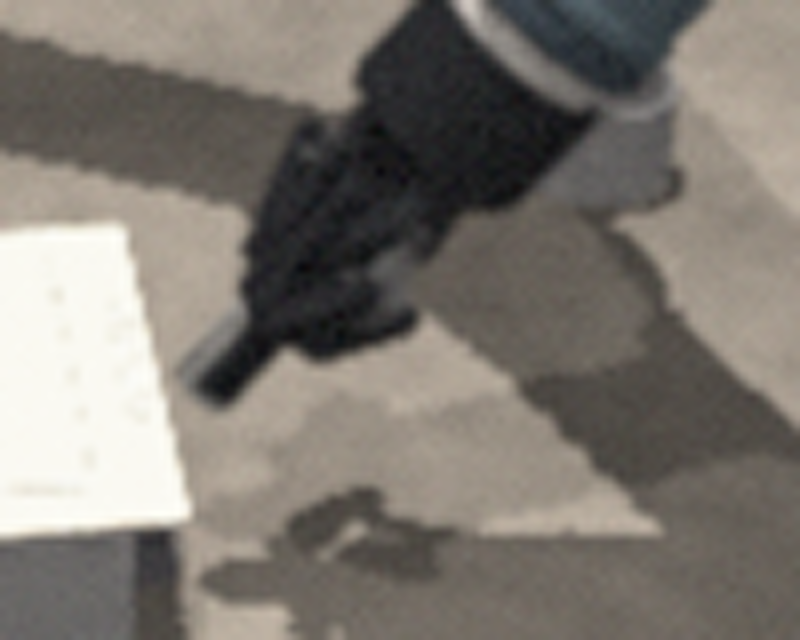

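Both views put the real fingertip about 30–35 mm behind the reported TCP: scene tip at (335,219), wrist tip at row 249. That disagrees with the TCP description, so I'll advance slowly and watch the force.

apply_moves(xyz=[[0,0,0.1],[0,0,0.2],[0,0,0.25],[0,0,0.25]], rotation=[[0,0,0],[0,0,0],[0,0,0],[0,0,0]], hand=[-1,-1,-1,-1])

```text
t: 4.47
tcp_pos: [0.6287, -0.011, 0.0406]
tcp_rot: [-3.14, 0.698, 1.197]
force: [0.8, 0.4, -0.2]
gripper_width: 0.0001
```

Run:
```python
from h import *
T=tilt(40); b=cw([-.088,-.001,.044])-T[:,0]*.002
print(rel(b,T)); s=status.get_state(); print(T.T@s['force'])
save('w3c',cv2.convertScaleAbs(snapshot('wrist'),alpha=2),(230,160,420,300),4)
```

```text
(array([ 0.025, -0.018, -0.174]), array([ 0.009, -0.002,  0.025]))
[ 0.65483115  0.54724363 -0.28291713]
```

View pics/w3c.png

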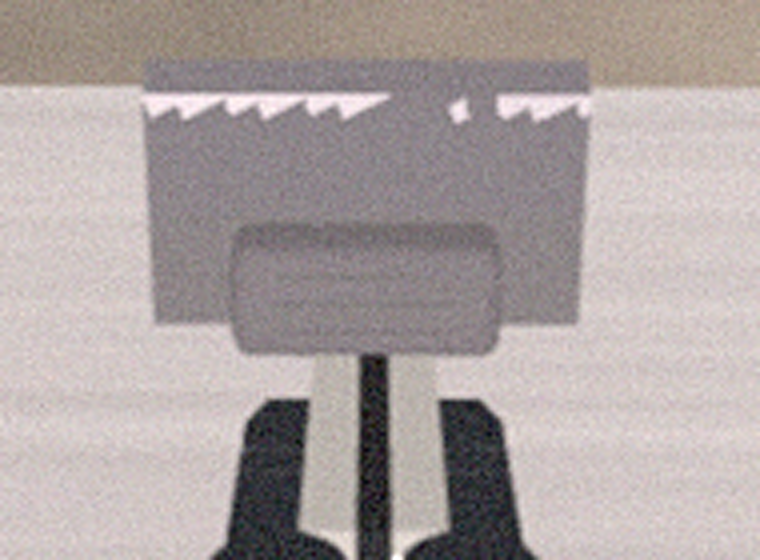

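apply_moves(xyz=[[0,0,0.15],[0,0,0.3],[0,0,0.4],[0,0,0.5],[0,0,0.5]], rotation=[[0,0,0],[0,0,0],[0,0,0],[0,0,0],[0,0,0]], hand=[-1,-1,-1,-1,-1])

```text
t: 5.15
tcp_pos: [0.6239, -0.023, 0.0252]
tcp_rot: [-3.14, 0.698, 1.197]
force: [-0.5, -0.3, -0.1]
gripper_width: 0.0002
```

Run:
```python
from h import *
T=tilt(40); b=cw([-.088,-.001,.044])-T[:,0]*.002
print(rel(b,T)); s=status.get_state(); print(T.T@s['force'])
save('w4c',cv2.convertScaleAbs(snapshot('wrist'),alpha=2),(230,160,420,300),4)
```

```text
(array([ 0.026, -0.016, -0.677]), array([ 0.007, -0.001,  0.025]))
[-0.2665289  -0.35550754  0.38808567]
```

View pics/w4c.png

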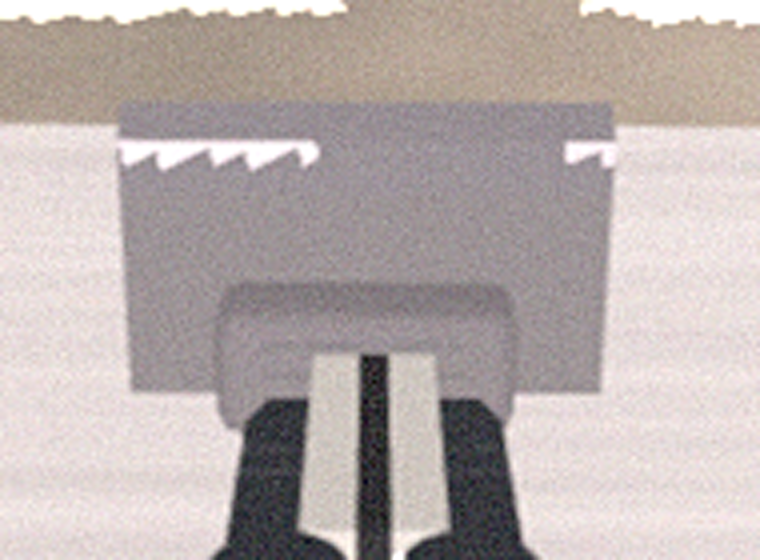

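apply_moves(xyz=[[0.05,0,0.05],[0.06,0,0.12],[0.06,0,0.18],[0.06,0,0.22],[0.06,0,0.22]], rotation=[[0,0,0],[0,0,0],[0,0,0],[0,0,0],[0,0,0]], hand=[-1,-1,-1,-1,-1])

```text
t: 5.82
tcp_pos: [0.6229, -0.0259, 0.0172]
tcp_rot: [-3.14, 0.697, 1.198]
force: [-1.3, 1.6, 2.6]
gripper_width: -0.0002
```

Run:
```python
from h import *
T=tilt(40); b=cw([-.088,-.001,.044])-T[:,0]*.002
print(rel(b,T)); s=status.get_state(); print(T.T@s['force'])
save('w5',snapshot('wrist'));save('s5',snapshot('scene'),(240,120,440,270),4)
```

```text
(array([-0.045, -0.019, -0.879]), array([ 0.012, -0.008,  0.026]))
[-0.91909415 -1.81270814 -2.64840536]
```

View pics/w5.png

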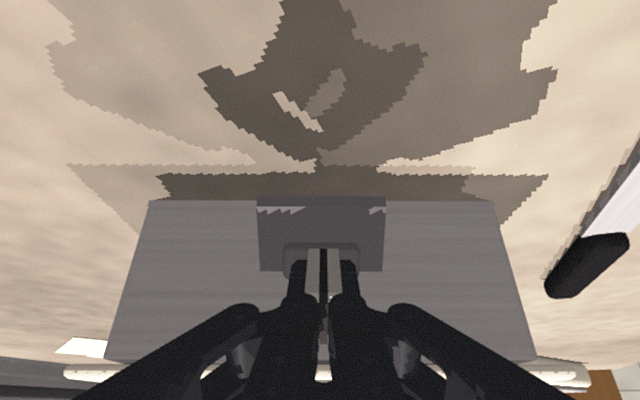

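View pics/s5.png

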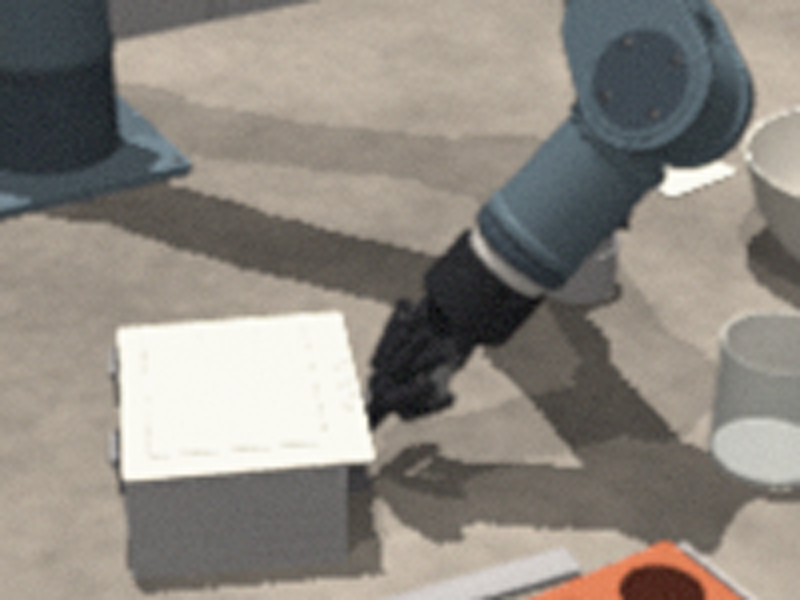

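apply_moves(xyz=[[0,0,0.05],[0,0,0.1],[0,0,0.14],[0,0,0.14]], rotation=[[0,0,0],[0,0,0],[0,0,0],[0,0,0]], hand=[-1,-1,-1,-1])

```text
t: 6.42
tcp_pos: [0.6217, -0.0291, 0.013]
tcp_rot: [-3.14, 0.697, 1.198]
force: [-0.3, 5.0, 4.6]
gripper_width: -0.0001
```

Run:
```python
from h import *
T=tilt(40); b=cw([-.088,-.001,.044])-T[:,0]*.002
print(rel(b,T)); s=status.get_state(); print(T.T@s['force'])
save('s6',snapshot('scene'),(240,120,440,270),4)
```

```text
(array([-0.045, -0.019, -1.014]), array([ 0.013, -0.008,  0.026]))
[ 0.55348564 -2.10597607 -6.44946958]
```

View pics/s6.png

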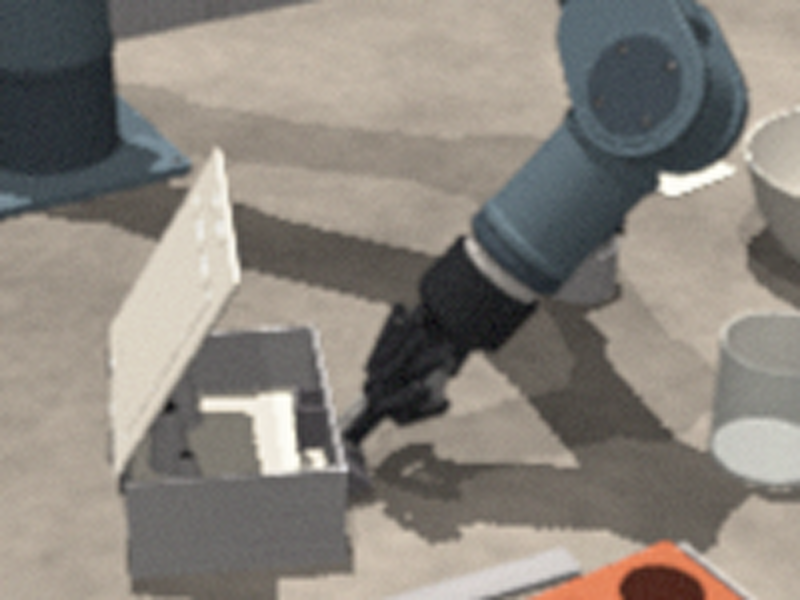

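The lid has sprung open (white lid standing at scene crop (180,310)). The shut fingertip really sits about 34 mm behind the reported TCP, so I'll allow for that. Now I'll back off along the tool.

apply_moves(xyz=[[0,0,-0.5],[0,0,-1.5],[0,0,-2.5],[-0.5,0,-3.5],[-1,0,-4.5],[-1.5,0,-5],[-2,0,-5.5],[-2,0,-5.5]], rotation=[[0,0,0],[0,0,0],[0,0,0],[0,0,0],[0,0.6,0],[0,1.4,0],[0,2,0],[0,2,0]], hand=[-1,-1,-1,-0.4,0.18,0.18,0.18,0.18])

```text
t: 7.48
tcp_pos: [0.6521, 0.0405, 0.2368]
tcp_rot: [3.136, 0.417, 1.189]
force: [0.2, -0.1, -0.3]
gripper_width: 0.0505
```

Run:
```python
from h import *
s=status.get_state(); print(s['q'],s['gripper_width'])
im=snapshot('wrist');save('w7',im);save('s7',snapshot('scene'),(240,120,440,270),4)
save('t7',snapshot('top'),(270,130,450,265),4)
c=cam('wrist')
for y in (-.05,0,.05): print(proj(c,cw([-.018,y,.026])))
print(proj(cam('wrist'),cw([-.06,0,.076])))
```

```text
[-0.63932027  0.73259885  0.57754803  1.31470826 -0.01446686  1.39668972
 -0.52400265] 0.050546682866026114
[282.9031993  174.10120583]
[323.90347437 174.28618859]
[364.9000808  174.47115479]
[324.07614793 173.05602117]
```

View pics/w7.png

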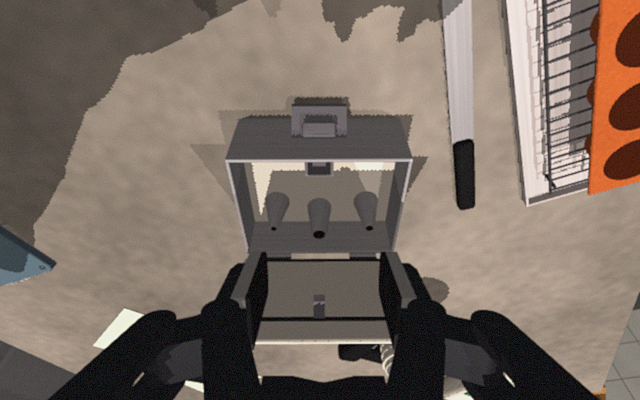

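View pics/s7.png

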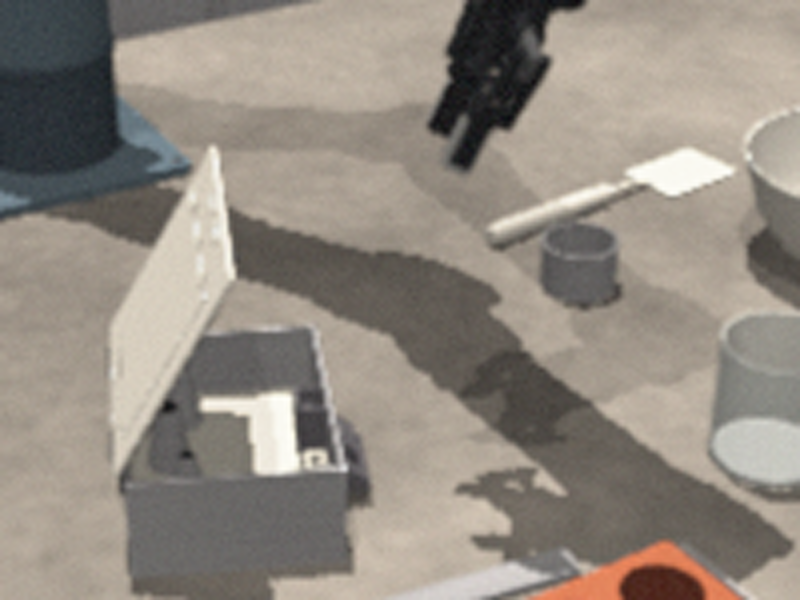

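View pics/t7.png

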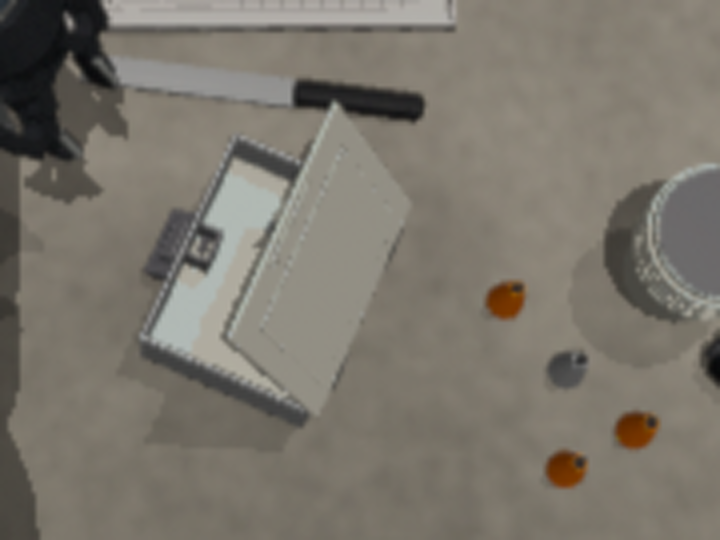

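```bash
cat >> h.py <<'E'
OFF=0.035; NZ=np.array([.5445,-.3425,0])
def lean(h,a):
    h,a=np.radians([h,a]); hh=np.array([np.cos(h),np.sin(h),0]); k=np.array([0,0,1.])
    x=np.cos(a)*hh-np.sin(a)*k; z=-np.sin(a)*hh-np.cos(a)*k; return np.stack([x,np.cross(z,x),z],1)
def tcp_for(G,T): return np.asarray(G)+T[:,2]*(.019+OFF)
E
python3 - <<'E'
from h import *
c=cam('wrist')
for u in ((273,227),(319,234),(370,228)): print('stored',CR.T@(onz(c,*u,.076)-ORG))
T=lean(45,20)
print(rel([.64,.0,.36],T)); 
for dz in (.22,.10): P=tcp_for(NZ+[0,0,.030+dz],T); print(P,rel(P,T))
print(np.abs(lean(68.34,40)-tilt(40)).max())
E
```

```text
stored [ 0.02261369 -0.060442    0.076     ]
stored [ 0.03481528 -0.0056403   0.076     ]
stored [0.02361545 0.05532697 0.076     ]
(array([-2.353,  0.164, -2.474]), array([1.085, 0.506, 2.739]))
[ 0.53144038 -0.35555962  0.1992566 ] (array([-9.175,  0.899,  4.972]), array([1.085, 0.506, 2.739]))
[ 0.53144038 -0.35555962  0.0792566 ] (array([-7.952,  0.908,  7.711]), array([1.085, 0.506, 2.739]))
1.1102230246251565e-16
```

apply_moves(xyz=[[-0.7,0.1,-0.8],[-1.5,0.1,-1.7],[-2.4,0.2,-2.5],[-3.4,0.3,-2],[-4.4,0.4,-1.2],[-5.4,0.5,-0.3],[-6.4,0.6,0.7],[-7.3,0.7,1.9],[-8.2,0.8,3.2],[-9,0.9,4.4]], rotation=[[0.1,0.05,0.3],[0.2,0.1,0.5],[0.3,0.2,0.8],[0.4,0.2,1.1],[0.5,0.3,1.4],[0.7,0.3,1.7],[0.8,0.4,2],[0.9,0.4,2.3],[1,0.5,2.6],[1.1,0.5,2.74]], hand=[0.18,0.18,0.18,0.18,0.18,0.18,0.18,0.18,0.18,0.18])

```text
t: 8.88
tcp_pos: [0.5369, -0.342, 0.2155]
tcp_rot: [-3.138, 0.35, 0.785]
force: [-0.6, 0.4, 0.4]
gripper_width: 0.0503
```

Run:
```python
from h import *
T=lean(45,20); s=status.get_state(); print(s['q'],s['force'])
for dz in (.22,.10): P=tcp_for(NZ+[0,0,.030+dz],T); print(rel(P,T))
```

```text
[-0.11646434  0.67786027  0.69404806  1.49624908 -0.08591759  1.20617401
 -0.26860587] [-0.61936862  0.38248327  0.38336537]
(array([-0.176,  0.145,  0.496]), array([-0.023,  0.008, -0.001]))
(array([0.853, 0.154, 3.314]), array([-0.023,  0.008, -0.001]))
```

apply_moves(xyz=[[0,0.1,0.7],[0.3,0.15,1.6],[0.6,0.15,2.5],[0.85,0.15,3.2],[0.85,0.15,3.3],[0.85,0.15,3.3]], rotation=[[0,0,0],[0,0,0],[0,0,0],[0,0,0],[0,0,0],[0,0,0]], hand=[0.18,0.18,0.18,0.18,0.18,0.18])

```text
t: 9.62
tcp_pos: [0.5329, -0.3546, 0.0824]
tcp_rot: [-3.14, 0.349, 0.785]
force: [0.5, 0.4, 0.6]
gripper_width: 0.0506
```

Run:
```python
from h import *
T=lean(45,20); s=status.get_state()
c=cam('wrist'); im=snapshot('wrist'); save('w8',im)
print(proj(c,NZ),proj(c,NZ+[0,0,.05]))
P=tcp_for(NZ+[0,0,.030],T); print(rel(P,T))
save('s8',snapshot('scene'),(150,180,300,290),5)
```

```text
[322.22603541 134.79262936] [321.96882609 175.72125274]
(array([ 0.844, -0.025,  2.46 ]), array([ 0.001, -0.005, -0.006]))
```

View pics/w8.png

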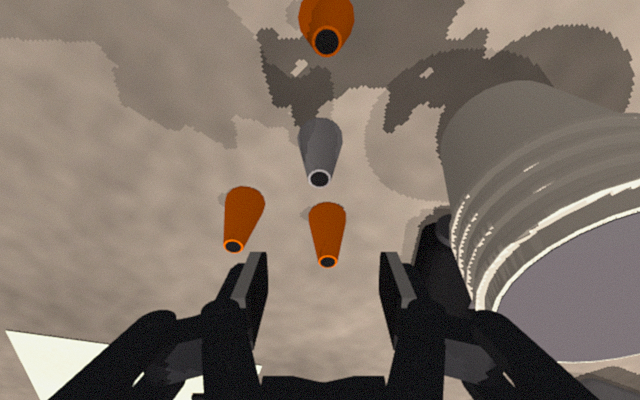

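View pics/s8.png

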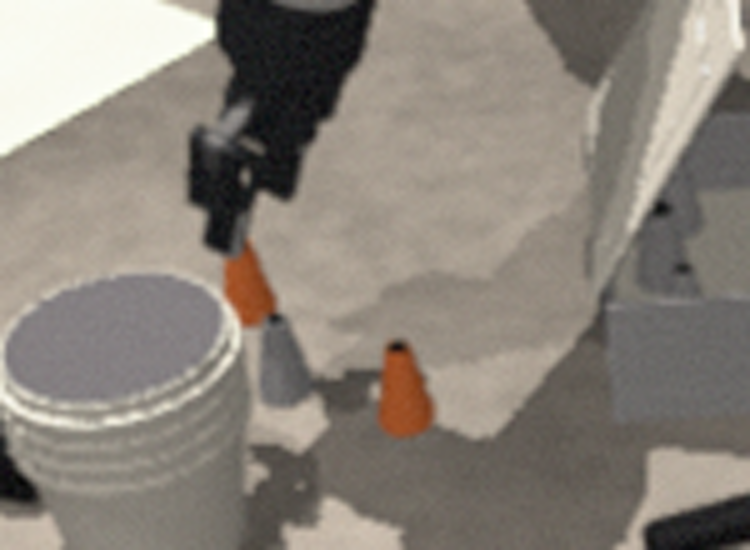

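apply_moves(xyz=[[0.2,-0.03,0.5],[0.4,-0.05,1.1],[0.6,-0.05,1.7],[0.75,-0.05,2.1],[0.8,-0.05,2.3],[0.84,-0.05,2.46],[0.84,-0.05,2.46]], rotation=[[0,0,0],[0,0,0],[0,0,0],[0,0,0],[0,0,0],[0,0,0],[0,0,0]], hand=[0.18,0.18,0.18,0.18,0.18,0.18,0.18])

```text
t: 10.6
tcp_pos: [0.5301, -0.3547, -0.0214]
tcp_rot: [-3.141, 0.348, 0.784]
force: [-0.3, -0.8, -0.7]
gripper_width: 0.0502
```

Run:
```python
from h import *
T=lean(45,20); s=status.get_state()
im=snapshot('wrist'); save('w9',im)
P=tcp_for(NZ+[0,0,.030],T); print(rel(P,T),s['force'])
save('s9',snapshot('scene'),(150,180,300,290),5)
```

```text
(array([ 0.001,  0.033, -0.008]), array([-0.002, -0.009, -0.008])) [-0.31033843 -0.78548931 -0.684533  ]
```

View pics/w9.png

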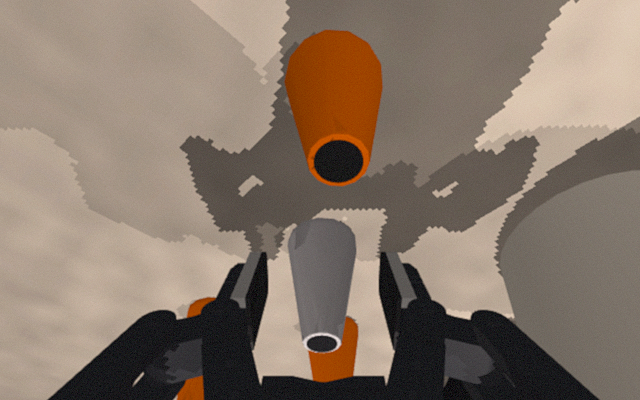

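View pics/s9.png

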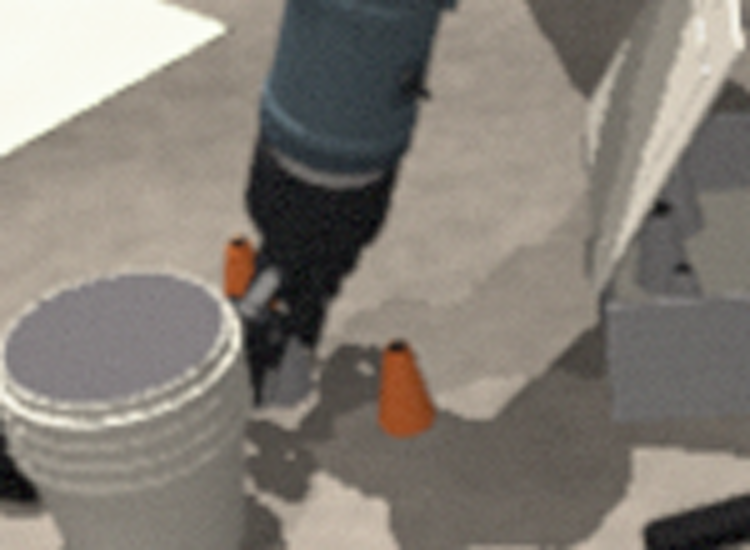

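apply_moves(xyz=[[0,0,0],[0,0,0],[0,0,0],[0,0,0],[0,0,0],[0,0,0]], rotation=[[0,0,0],[0,0,0],[0,0,0],[0,0,0],[0,0,0],[0,0,0]], hand=[-0.2,-0.6,-1,-1,-1,-1], force=35)

```text
t: 11.45
tcp_pos: [0.5306, -0.3546, -0.0207]
tcp_rot: [3.141, 0.348, 0.784]
force: [0.6, 1.0, 5.6]
gripper_width: 0.0264
```

Run:
```python
from h import *
s=status.get_state(); print(s['force'],s['gripper_width'])
im=snapshot('wrist'); save('w10',im)
```

```text
[0.64358414 0.95997163 5.57456903] 0.026389254883595815
```

View pics/w10.png

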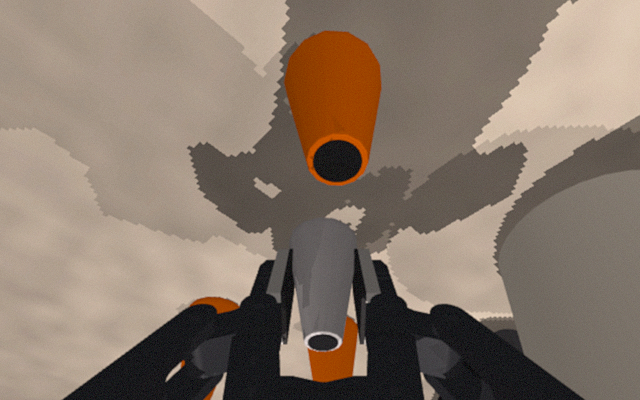

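```bash
cat >> h.py <<'E'
GO=lean(45,20).T@(np.array([.5306,-.3546,-.0207])-NZ)  # TCP in (upright) nozzle foot, tool axes
def tcp_foot(F,T): return np.asarray(F)+T@GO
PL=lean(68.34,20)
E
python3 - <<'E'
from h import *
T=lean(45,20)
for f,TT in ((NZ+[0,0,.1],T),(NZ+[0,0,.32],T),(cw([-.02,-.05,.33]),PL),(cw([-.12,-.05,.30]),PL),(cw([-.07,-.05,.20]),PL)): print(tcp_foot(f,TT).round(3),rel(tcp_foot(f,TT),TT))
E
```

```text
[ 0.531 -0.355  0.079] (array([-8.520e-01,  1.000e-03, -2.351e+00]), array([-0.001, -0.011, -0.007]))
[ 0.531 -0.355  0.299] (array([-2.725e+00,  2.000e-03, -7.522e+00]), array([-0.001, -0.011, -0.007]))
[ 0.552 -0.066  0.309] (array([ 2.334, -4.725, -9.621]), array([-0.997, -0.01 , -2.749]))
[0.589 0.027 0.279] (array([ 4.746, -5.717, -9.698]), array([-0.997, -0.01 , -2.749]))
[ 0.57  -0.02   0.179] (array([ 4.519, -5.221, -6.956]), array([-0.997, -0.01 , -2.749]))
```

apply_moves(xyz=[[-0.1,0,-0.2],[-0.3,0,-0.8],[-0.6,0,-1.6],[-0.85,0,-2.35],[-0.85,0,-2.35]], rotation=[[0,0,0],[0,0,0],[0,0,0],[0,0,0],[0,0,0]], hand=[-1,-1,-1,-1,-1])

```text
t: 12.12
tcp_pos: [0.5323, -0.3559, 0.0827]
tcp_rot: [3.136, 0.345, 0.782]
force: [0.1, -0.5, -0.7]
gripper_width: 0.027
```

Run:
```python
from h import *
T=lean(45,20)
s=status.get_state(); print(s['force'],s['gripper_width'])
save('w11',snapshot('wrist'))
for f,TT in ((NZ+[0,0,.32],T),(cw([-.02,-.05,.33]),PL),(cw([-.12,-.05,.30]),PL),(cw([-.07,-.05,.20]),PL)): print(tcp_foot(f,TT).round(3),rel(tcp_foot(f,TT),TT))
```

```text
[ 0.05772563 -0.50723011 -0.72103498] 0.02700198781076049
[ 0.531 -0.355  0.299] (array([-1.859e+00, -5.000e-03, -5.137e+00]), array([ 0.014, -0.021, -0.015]))
[ 0.552 -0.066  0.309] (array([ 3.198, -4.732, -7.239]), array([-0.98 , -0.017, -2.758]))
[0.589 0.027 0.279] (array([ 5.61 , -5.727, -7.315]), array([-0.98 , -0.017, -2.758]))
[ 0.57  -0.02   0.179] (array([ 5.379, -5.237, -4.572]), array([-0.98 , -0.017, -2.758]))
```

View pics/w11.png

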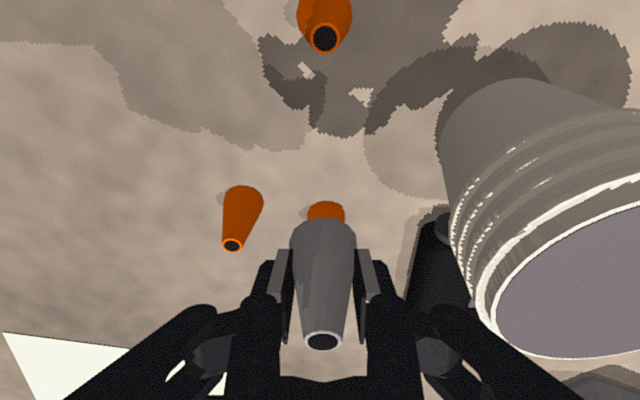

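apply_moves(xyz=[[-0.3,0,-0.9],[-0.75,0,-2.1],[-1.2,0,-3.3],[-1.6,0,-4.5],[-1.8,-0.1,-5.3],[-0.9,-0.9,-5.8],[0.2,-1.9,-6.2],[1.2,-2.9,-6.6],[2.2,-3.8,-7],[3.2,-4.7,-7.24]], rotation=[[0,0,0],[0,0,0],[0,0,0],[0,0,0],[0,0,0],[-0.2,0,-0.5],[-0.4,0,-1.1],[-0.6,0,-1.7],[-0.8,0,-2.3],[-0.98,0,-2.76]], hand=[-1,-1,-1,-1,-1,-1,-1,-1,-1,-1])

```text
t: 13.42
tcp_pos: [0.5523, -0.0646, 0.3071]
tcp_rot: [-3.138, 0.347, 1.197]
force: [1.2, -1.1, -0.4]
gripper_width: 0.0268
```

Run:
```python
from h import *
s=status.get_state(); print(s['force'],s['gripper_width'])
for f,TT in ((cw([-.12,-.05,.30]),PL),(cw([-.07,-.05,.18]),PL),(cw([-.05,-.05,.11]),PL)): print(tcp_foot(f,TT).round(3),rel(tcp_foot(f,TT),TT))
```

```text
[ 1.15068456 -1.0826702  -0.42723561] 0.026796817761591523
[0.589 0.027 0.279] (array([ 2.55 ,  0.018, -0.183]), array([-0.015, -0.016,  0.032]))
[ 0.57  -0.02   0.159] (array([2.394, 0.025, 3.063]), array([-0.015, -0.016,  0.032]))
[ 0.563 -0.038  0.089] (array([2.519, 0.029, 4.879]), array([-0.015, -0.016,  0.032]))
```

apply_moves(xyz=[[0.7,0,0],[1.7,0,-0.1],[2.5,0,0],[2.5,0,0.9],[2.4,0,2],[2.4,0,3],[2.5,0,4],[2.5,0,4.8],[2.52,0.03,4.88],[2.52,0.03,4.88]], rotation=[[0,0,0],[0,0,0],[0,0,0],[0,0,0],[0,0,0],[0,0,0],[0,0,0],[0,0,0],[0,0,0],[0,0,0]], hand=[-1,-1,-1,-1,-1,-1,-1,-1,-1,-1])

```text
t: 14.68
tcp_pos: [0.5643, -0.0409, 0.0899]
tcp_rot: [-3.139, 0.347, 1.193]
force: [0.5, 0.0, 0.6]
gripper_width: 0.0268
```

Run:
```python
from h import *
s=status.get_state(); print(s['force'],s['gripper_width'])
for f,TT in ((cw([-.035,-.05,.07]),PL),(cw([-.025,-.05,.04]),PL),(cw([-.025,-.05,.026]),PL)): print(tcp_foot(f,TT).round(3),rel(tcp_foot(f,TT),TT))
save('w12',snapshot('wrist'));save('s12',snapshot('scene'),(240,120,440,270),4)
```

```text
[0.50614139 0.03539313 0.59615527] 0.026806784418230558
[ 0.557 -0.052  0.049] (array([ 0.038, -0.05 ,  1.066]), array([-0.016, -0.013,  0.004]))
[ 0.554 -0.062  0.019] (array([ 0.058, -0.048,  1.856]), array([-0.016, -0.013,  0.004]))
[ 0.554 -0.062  0.005] (array([ 0.177, -0.048,  2.186]), array([-0.016, -0.013,  0.004]))
```

View pics/w12.png

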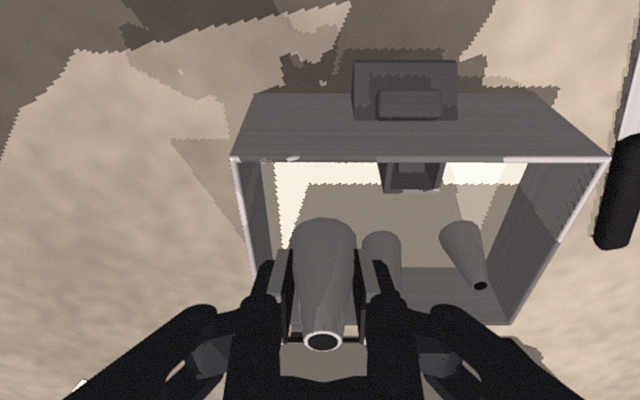

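View pics/s12.png

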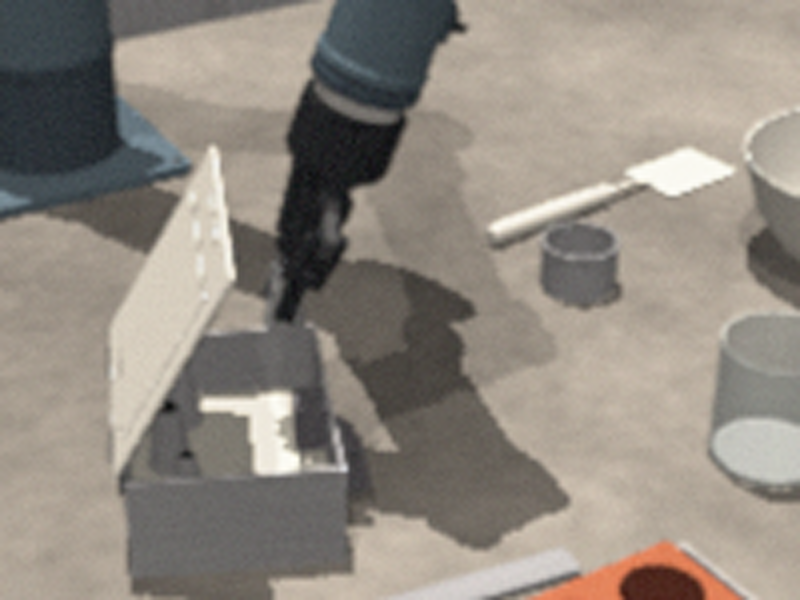

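Run:
```python
from h import *
for f,TT in ((cw([-.032,-.044,.07]),PL),(cw([-.022,-.044,.04]),PL),(cw([-.022,-.044,.028]),PL)): print(rel(tcp_foot(f,TT),TT))
```

```text
(array([-0.048,  0.091,  1.114]), array([-0.006, -0.023,  0.007]))
(array([-0.029,  0.091,  1.904]), array([-0.006, -0.023,  0.007]))
(array([0.072, 0.092, 2.187]), array([-0.006, -0.023,  0.007]))
```

apply_moves(xyz=[[0,0.09,0.2],[-0.04,0.09,0.6],[-0.04,0.09,1.1],[-0.03,0.09,1.5],[-0.03,0.09,1.9],[0.03,0.09,2.05],[0.07,0.09,2.15],[0.07,0.09,2.18],[0.07,0.09,2.18]], rotation=[[0,0,0],[0,0,0],[0,0,0],[0,0,0],[0,0,0],[0,0,0],[0,0,0],[0,0,0],[0,0,0]], hand=[-1,-1,-1,-1,-1,-1,-1,-1,-1])

```text
t: 15.9
tcp_pos: [0.557, -0.0667, 0.0067]
tcp_rot: [-3.139, 0.347, 1.194]
force: [0.5, 0.7, -0.9]
gripper_width: 0.0268
```

Run:
```python
from h import *
s=status.get_state(); print(s['force'],s['gripper_width'])
print(rel(tcp_foot(cw([-.022,-.044,.026]),PL),PL))
save('w13',snapshot('wrist'));save('s13',snapshot('scene'),(240,120,440,270),4)
```

```text
[ 0.45189599  0.69485291 -0.87593393] 0.0267918467468743
(array([0.028, 0.026, 0.028]), array([-0.016, -0.016,  0.011]))
```

View pics/w13.png

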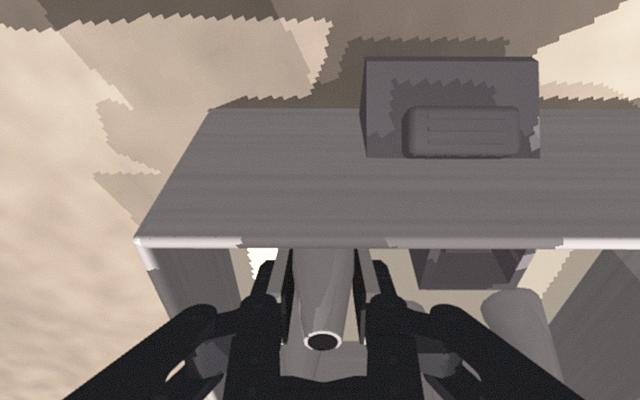

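View pics/s13.png

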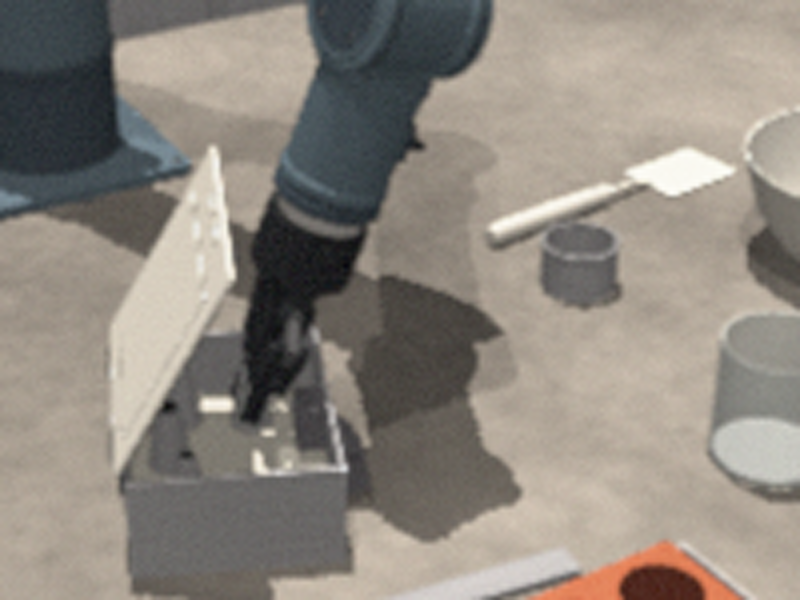

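apply_moves(xyz=[[0.01,0,0.025],[0.02,0,0.05],[0.025,0,0.07],[0.025,0,0.07]], rotation=[[0,0,0],[0,0,0],[0,0,0],[0,0,0]], hand=[-1,-1,-1,-1])

```text
t: 16.5
tcp_pos: [0.5572, -0.0669, 0.0051]
tcp_rot: [-3.139, 0.347, 1.194]
force: [-2.8, 2.6, 16.0]
gripper_width: 0.0267
```

apply_moves(xyz=[[-0.008,0,-0.024],[-0.008,0,-0.024],[-0.008,0,-0.024],[-0.008,0,-0.024],[-0.008,0,-0.024],[-0.008,0,-0.024]], rotation=[[0,0,0],[0,0,0],[0,0,0],[0,0,0],[0,0,0],[0,0,0]], hand=[-1,-0.35,-0.25,-0.15,-0.15,-0.15])

```text
t: 17.25
tcp_pos: [0.561, -0.0679, 0.006]
tcp_rot: [3.137, 0.345, 1.193]
force: [8.6, -2.5, 5.1]
gripper_width: 0.0359
```

Run:
```python
from h import *
s=status.get_state(); print(s['force'],s['gripper_width'])
save('w14',snapshot('wrist'))
```

```text
[ 8.59336999 -2.48157979  5.14986265] 0.03594560987773339
```

View pics/w14.png

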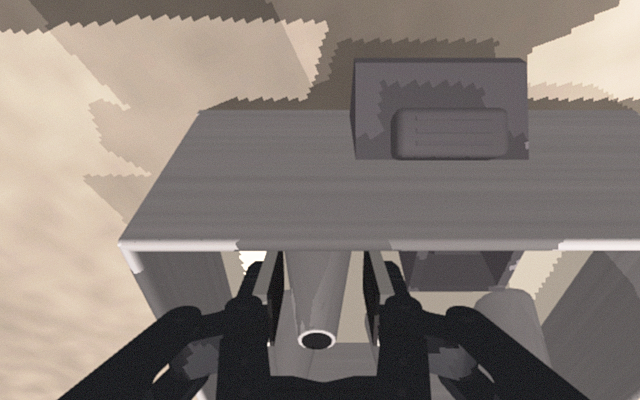

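apply_moves(xyz=[[0,0.06,-0.1],[0,0.06,-0.3],[0,0.06,-0.6],[0,0.05,-1],[0,0.05,-1.5],[0,0.05,-2.1],[0,0.05,-2.8],[0,0.05,-3.5],[0,0,-3.7],[0,0,-3.7]], rotation=[[0,0,0],[0,0,0],[0,0,0],[0,0,0],[0,0,0],[0,0,0],[0,0,0],[0,0,0],[0,0,0],[0,0,0]], hand=[-0.15,-0.15,-0.15,-0.15,-0.15,-0.15,-0.15,-0.15,-0.15,-0.15])

```text
t: 18.55
tcp_pos: [0.5754, -0.0198, 0.1438]
tcp_rot: [-3.138, 0.347, 1.195]
force: [0.8, -0.6, -0.5]
gripper_width: 0.0366
```

Run:
```python
from h import *
s=status.get_state(); print(s['force'],s['gripper_width'])
save('w15',snapshot('wrist')); save('s15',snapshot('scene'),(240,120,440,270),4)
c=cam('wrist'); 
for z in (.026,.076): print(proj(c,cw([-.022,-.044,z])),proj(c,cw([.0226,-.06,z])))
```

```text
[ 0.76587221 -0.60201308 -0.51210692] 0.03658177111491612
[326.95284805 164.33705157] [309.68486744 204.00818378]
[327.26713932 200.84100012] [307.6398508  242.38067585]
```

View pics/w15.png

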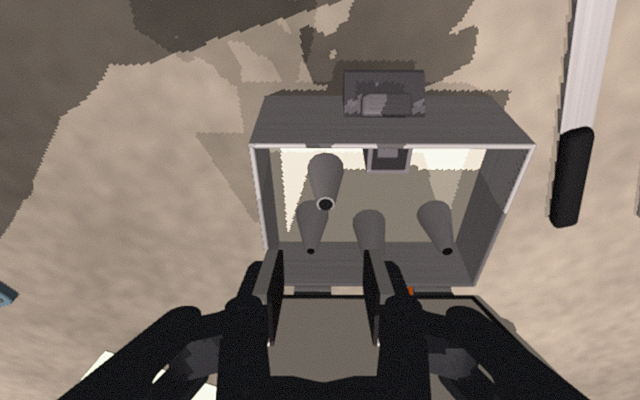

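View pics/s15.png

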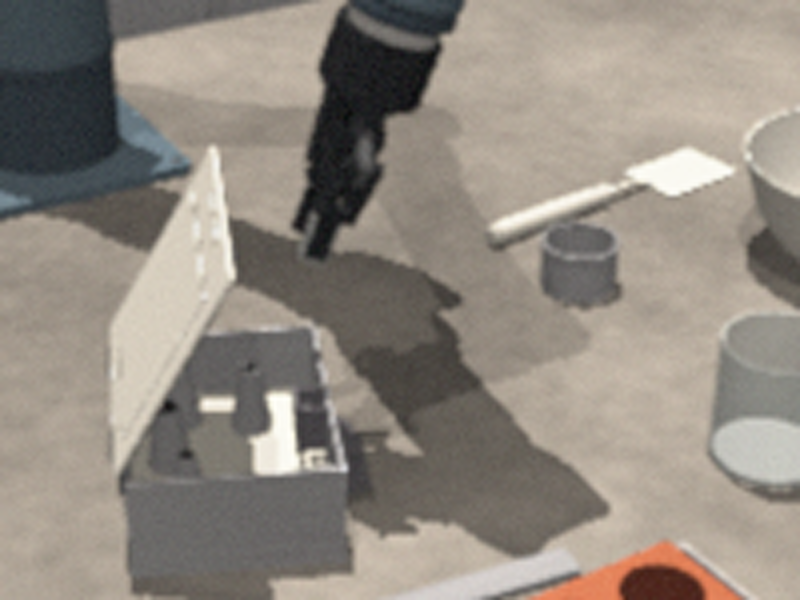

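The nozzle stands upright in the case at wrist (325,203), within 2–3 px of the intended place. The three stored nozzles stand at (311,250), (369,245) and (447,250). Next I go over the lid to its back, fingers shut, tool vertical.

```bash
cat >> h.py <<'E'
VT=lean(68.34,0)
def tip(p): return cw(p)+VT[:,2]*OFF
def arc(th,r=.143,into=0.):
    t=np.radians(th); n=np.array([np.sin(t),0,np.cos(t)]); u=np.array([-np.cos(t),0,np.sin(t)])
    return np.array([.079,0,.081])+r*u+(.006-into)*n+[.011,0,0]
E
python3 - <<'E'
from h import *
for p in ([-.08,-.02,.34],[.0,0,.36],[.08,0,.34],[.08,0,.25]): print(tip(p).round(3),rel(tip(p),VT))
E
```

```text
[ 0.61  -0.005  0.305] (array([-0.736,  0.656, -4.048]), array([-0.031,  2.493,  0.006]))
[ 0.599 -0.087  0.325] (array([-2.787,  1.153, -3.838]), array([-0.031,  2.493,  0.006]))
[ 0.569 -0.161  0.305] (array([-4.497,  1.155, -2.685]), array([-0.031,  2.493,  0.006]))
[ 0.569 -0.161  0.215] (array([-3.73 ,  1.165, -0.57 ]), array([-0.031,  2.493,  0.006]))
```

apply_moves(xyz=[[0,0.1,-0.8],[0,0.3,-1.8],[-0.3,0.5,-2.8],[-0.6,0.65,-3.8],[-1.4,0.8,-4.1],[-2.3,1,-4],[-3.2,1.15,-3.6],[-4,1.15,-3.1],[-4.5,1.15,-2.7],[-4.5,1.15,-2.7]], rotation=[[0,0,0],[0,0.2,0],[0,0.5,0],[0,0.9,0],[0,1.3,0],[0,1.7,0],[0,2.1,0],[0,2.4,0],[-0.03,2.49,0],[-0.03,2.49,0]], hand=[-0.15,-1,-1,-1,-1,-1,-1,-1,-1,-1])

```text
t: 19.9
tcp_pos: [0.5678, -0.1635, 0.305]
tcp_rot: [-3.14, 0.001, 1.188]
force: [-0.0, 0.7, -0.3]
gripper_width: 0.0002
```

Run:
```python
from h import *
s=status.get_state(); print(s['q'],s['force'],s['gripper_width'])
p=[.06,0,.21]; print(rel(tip(p),VT))
for th in (60,): print(arc(th),rel(tip(arc(th)),VT))
save('s16',snapshot('scene'),(240,80,440,230),4)
```

```text
[-0.21957264  0.37626705  0.57257024  1.59730823 -0.21165976  1.23248442
  0.00944472] [-0.02834551  0.67604617 -0.29687695] 0.00020174927502567493
(array([0.579, 0.019, 3.25 ]), array([-0.011,  0.007, -0.032]))
[0.02369615 0.         0.20784163] (array([1.486, 0.015, 3.303]), array([-0.011,  0.007, -0.032]))
```

View pics/s16.png

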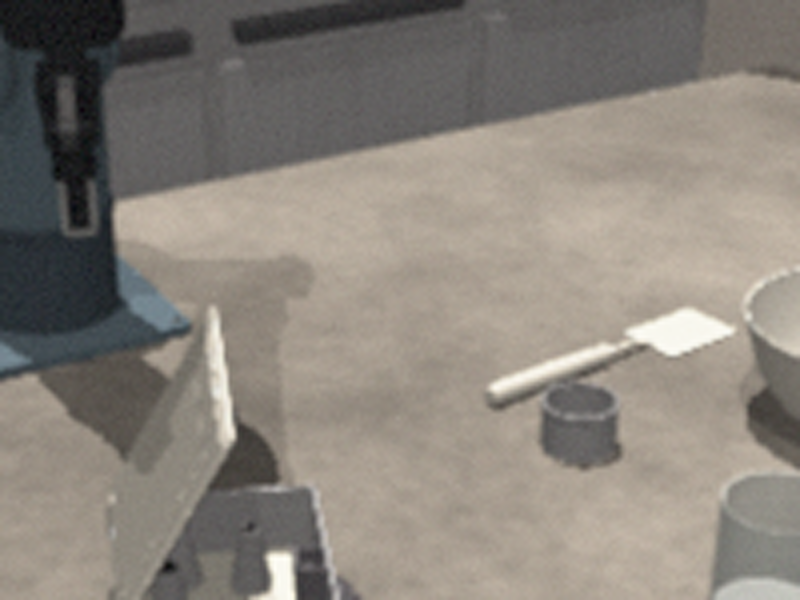

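apply_moves(xyz=[[0,0,0.8],[0.1,0,1.8],[0.3,0,2.7],[0.58,0,3.25],[0.9,0,3.25],[0.9,0,3.25]], rotation=[[0,0,0],[0,0,0],[0,0,0],[0,0,0],[0,0,0],[0,0,0]], hand=[-1,-1,-1,-1,-1,-1])

```text
t: 20.7
tcp_pos: [0.5849, -0.1248, 0.177]
tcp_rot: [3.14, -0.001, 1.197]
force: [-0.5, 0.2, 0.5]
gripper_width: -0.0002
```

Run:
```python
from h import *
s=status.get_state(); print(s['force'])
for th in (60,54,48,42,36,30,24,18,12,6,3,0): print(th,rel(tip(arc(th)),VT)[0])
save('s17',snapshot('scene'),(240,120,440,270),4)
```

```text
[-0.51303564  0.23798725  0.54458379]
60 [ 0.426 -0.023  0.106]
54 [ 0.748 -0.022  0.297]
48 [ 1.048 -0.021  0.52 ]
42 [ 1.324 -0.02   0.774]
36 [ 1.571 -0.019  1.056]
30 [ 1.787 -0.019  1.361]
24 [ 1.971 -0.019  1.688]
18 [ 2.119 -0.019  2.032]
12 [ 2.231 -0.019  2.389]
6 [ 2.304 -0.019  2.756]
3 [ 2.326 -0.019  2.942]
0 [ 2.339 -0.02   3.129]
```

View pics/s17.png

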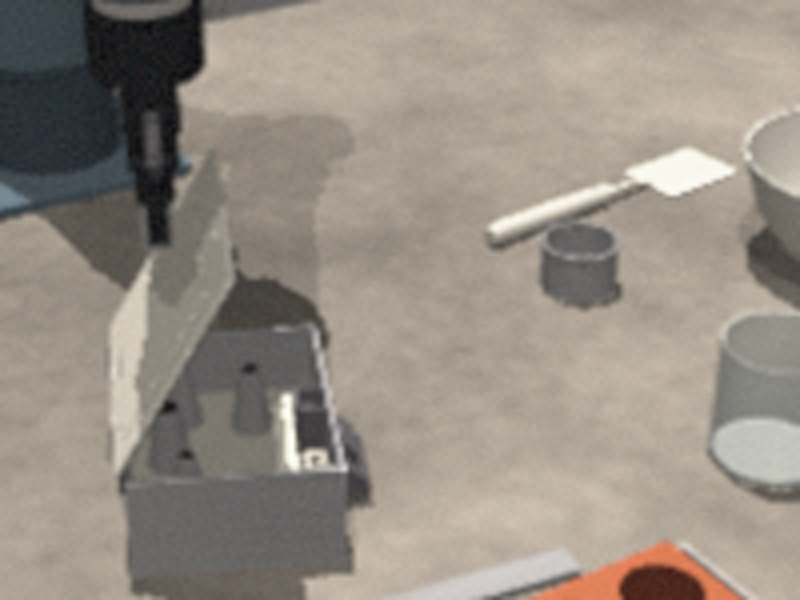

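apply_moves(xyz=[[0.43,0,0.11],[0.75,0,0.3],[1.05,0,0.52],[1.32,0,0.77],[1.57,0,1.06],[1.79,0,1.36],[1.97,0,1.69],[2.12,0,2.03],[2.23,0,2.39],[2.23,0,2.39]], rotation=[[0,0,0],[0,0,0],[0,0,0],[0,0,0],[0,0,0],[0,0,0],[0,0,0],[0,0,0],[0,0,0],[0,0,0]], hand=[-1,-1,-1,-1,-1,-1,-1,-1,-1,-1])

```text
t: 22.0
tcp_pos: [0.6153, -0.0435, 0.0793]
tcp_rot: [-3.14, 0.0, 1.194]
force: [-0.9, -0.1, 2.4]
gripper_width: -0.0001
```

Run:
```python
from h import *
s=status.get_state(); print(s['force'])
for th in (12,6,3,0): print(th,rel(tip(arc(th)),VT)[0])
save('s18',snapshot('scene'),(240,120,440,270),4)
```

```text
[-0.89353865 -0.14160328  2.43799446]
12 [ 0.063  0.018 -0.058]
6 [0.137 0.019 0.309]
3 [0.16  0.019 0.495]
0 [0.172 0.02  0.682]
```

View pics/s18.png

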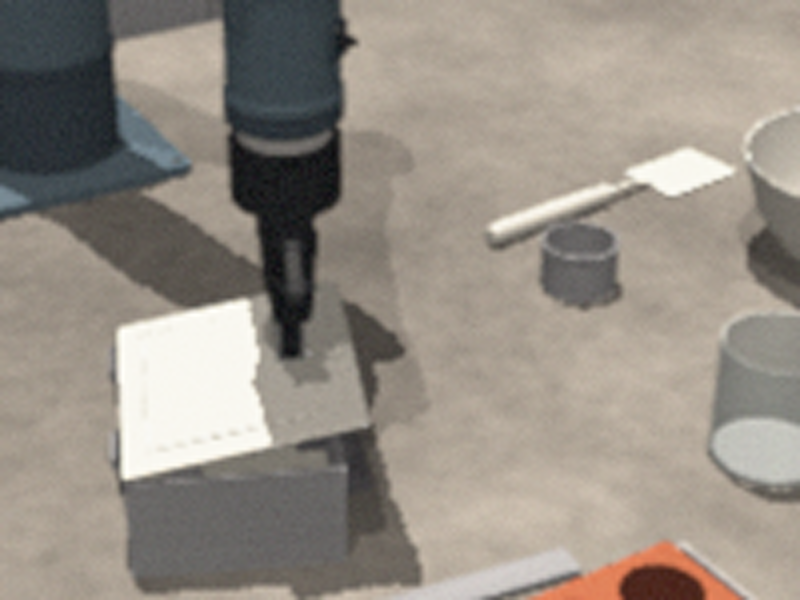

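apply_moves(xyz=[[0.08,0,0.15],[0.12,0,0.3],[0.15,0,0.45],[0.16,0,0.55],[0.16,0,0.62],[0.16,0,0.66],[0.16,0,0.66]], rotation=[[0,0,0],[0,0,0],[0,0,0],[0,0,0],[0,0,0],[0,0,0],[0,0,0]], hand=[-1,-1,-1,-1,-1,-1,-1])

```text
t: 22.92
tcp_pos: [0.6189, -0.0381, 0.0544]
tcp_rot: [3.14, -0.001, 1.194]
force: [0.4, -1.6, 1.9]
gripper_width: 0.0003
```

Run:
```python
from h import *
s=status.get_state(); print(s['force'])
print(rel(tip(arc(0)),VT)[0])
save('s19',snapshot('scene'),(240,120,440,270),4)
```

```text
[ 0.3822406  -1.59381807  1.91173803]
[ 0.015 -0.015  0.059]
```

View pics/s19.png

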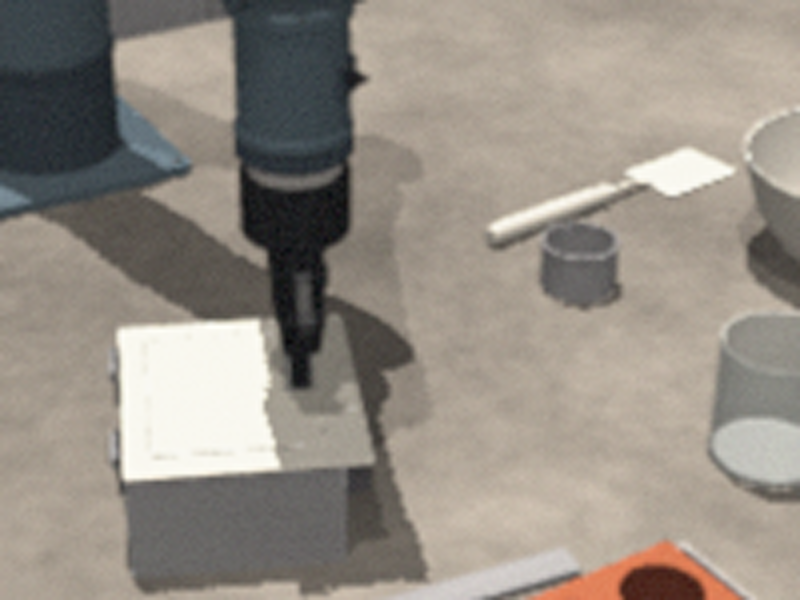

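Nearly shut, still only about 2 N. I'll push on in small steps to the latch.

apply_moves(xyz=[[0,0,0.04],[0,0,0.08],[0,0,0.11],[0,0,0.11],[0,0,0.11]], rotation=[[0,0,0],[0,0,0],[0,0,0],[0,0,0],[0,0,0]], hand=[-1,-1,-1,-1,-1])

```text
t: 23.6
tcp_pos: [0.6191, -0.0381, 0.0514]
tcp_rot: [3.14, -0.001, 1.194]
force: [-5.1, -0.1, 15.9]
gripper_width: -0.0
```

apply_moves(xyz=[[0,0,0.03],[0,0,0.06],[0,0,0.06]], rotation=[[0,0,0],[0,0,0],[0,0,0]], hand=[-1,-1,-1])

```text
t: 23.98
tcp_pos: [0.6192, -0.038, 0.0502]
tcp_rot: [3.14, -0.002, 1.194]
force: [-7.9, 1.6, 26.8]
gripper_width: -0.0
```

apply_moves(xyz=[[0,0,-0.15],[0,0,-0.5],[0,0,-1.2],[0,0,-2.2],[0,0,-3.2],[0,0,-3.2],[0,0,-3.2]], rotation=[[0,0,0],[0,0,0],[0,0,0],[0,0,0],[0,0,0],[0,0,0],[0,0,0]], hand=[-1,-1,-1,-1,-1,-1,-1])

```text
t: 24.85
tcp_pos: [0.6179, -0.0375, 0.175]
tcp_rot: [-3.141, -0.001, 1.194]
force: [-1.0, 0.8, -0.9]
gripper_width: -0.0002
```

Run:
```python
from h import *
s=status.get_state(); print(s['force'],s['t'])
save('s20',snapshot('scene')); save('t20',snapshot('top'))
```

```text
[-1.02105605  0.7961556  -0.92017104] 24.85
```

View pics/s20.png

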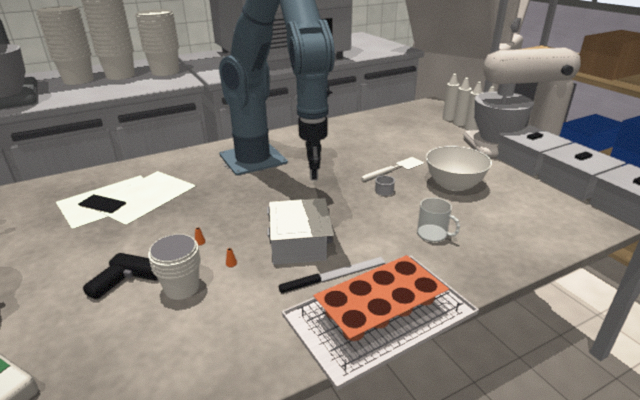

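View pics/t20.png

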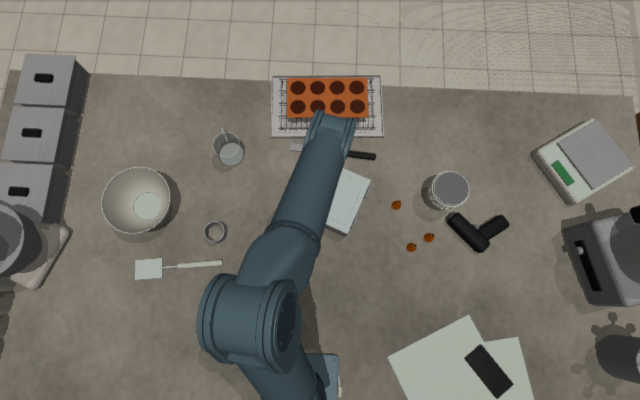

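Run:
```python
from h import *
a=cv2.imread('pics/scene0.png')[:,:,::-1]; im=snapshot('scene')
save('cmp',np.vstack([a[190:270,255:345],im[190:270,255:345]]),None,3.7)
bot.finish_job() if False else None
```

```text
(no output)
```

View pics/cmp.png

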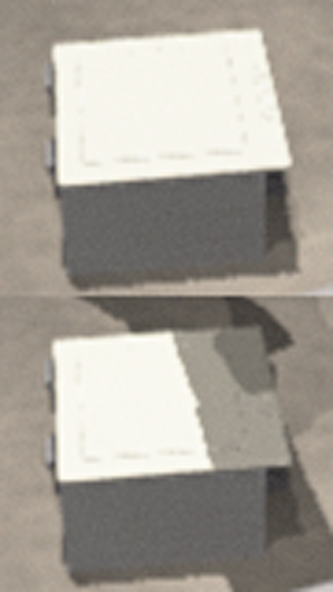

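The lid's outline matches the starting shut picture (front corner at (289,165) before and (289,462−296=166) now), and it has stayed down since release. The robot is clear, so I'm handing in.

```bash
python3 -c "
from station import bot
print(bot.finish_job())"
```

```text
the job is handed in; nothing more can be done
None
```

I handed the job in at about 25 s, with the steel nozzle standing in the case and the lid pushed shut. The station gave no verdict.

**What I did:** I pressed the thumb button with closed fingers at a 40° tilt and the lid sprang open. I then gripped the grey nozzle among the three orange look-alikes and stood it on the case floor at about x = -22 mm, y = -44 mm. Finally I swept the lid down from behind until it reached its stop at about 27 N.

**Last checks:**
- **Nozzles:** before I closed the lid, the wrist picture showed all four nozzles upright. I have no view inside after shutting it.
- **Lid:** it stayed down once released, and its outline matched the starting shut picture within about a pixel. I did not read the button's return to rest directly.
- **Other things on the bench:** they looked unmoved in the scene and top pictures.
- **Robot:** the arm is clear of everything.

**What disagreed:**
- **Fingertip position:** the real fingertip was about 35 mm behind the reported TCP. Two camera views and the contact with the button agreed on this, so I corrected for it throughout.
- **Contact while releasing the nozzle:** the tool was pushed about 4 mm sideways with about 10 N. This was probably the gripper's linkage touching the case's side wall. It did no visible harm.

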